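# Check weight from its deep pocket to the balance, with sprung tongs

### The job

Take the sprung tongs from their stand and, handling the weight with the tongs alone, draw the brass check weight up out of its deep narrow pocket, seat it upright and fully home in the round recess of the balance pan, then hang the tongs back in their stand. The pan sits with play, so feel for the recess, pressing only lightly because the pan is easily overloaded; squeeze the polished weight only as firmly as needed, never force the tongs into the block, and leave the steel weight and everything else where it is.

Things in the scene. Friction and masses are not known exactly. Their poses are not given: they have to be found in the camera images.
- stand: Fixed grey tongs stand; origin on the table under its middle, z up. Top frame 40 (x) x 76 (y) mm, 12 mm thick, upper face at z = 90, with a slot 20 (x) x 40 (y) mm through its middle; base plate 80 x 100 x 6 mm. The tongs hang in the slot by their two ledges, axes along the stand's, their origin 7 mm above the stand's.
- tongs: Loose sprung tongs, about 140 g, 148 mm tall, tips down, steel blades, blue handles. Origin midway between the blades' tip ends, z up; the arms close along y, parallel and equally. Free, the gap between blades is 30 mm; squeezed fully 15 mm. Blades 12 mm wide (x), 2.5 mm thick, z = 0 to 88, so width over the blades = gap + 5 mm.
- tongs_left: Arm of the tongs on their +y side. Origin is the tongs' origin when free, moving toward -y as it closes. A spring opens the arms: squeezing takes 4 N to start and 0.6 N more for each mm an arm moves in (8 N at gap 18 mm). What is squeezed beyond that presses on what lies between the blades.
- tongs_right: Arm of the tongs on their -y side, the mirror of the left one; its origin moves toward +y as it closes.
- block: Fixed wooden weight block, 90 (x) x 66 (y) mm, 80 mm high; origin on the table under its middle, z up. Two pockets open to the top, centred at x = -21 and +21, y = 0 mm, each 21 (x) x 33 (y) mm, floor at z = 10 mm (70 deep). Free tongs are too wide for a pocket. Pressing the tongs on the block with 18 N or more damages it.
- brass: Loose polished brass check weight, 50 g: plain cylinder 18 mm diameter, 26 mm high, top edge bevelled 2 mm; origin at the centre of its underside, z up. On the floor of either pocket, up to 3 mm off its middle in y. A spring finger in the pocket's +x wall pushes it to the -x wall with 4.5 N, so it resists drawing out. An arm pressing it with over 20 N marks it.
- steelw: Loose steel weight of the same size as the brass one, in the other pocket; leave it there.
- balance: Fixed white balance, 200 (x) x 170 (y) mm, housing top 56 mm, black display at the -x side (top 60 mm); origin on the table under its middle, z up. On it a square steel pan 96 x 96 x 8 mm, upper face 75 mm above the table, sinking 1 mm per 1.5 N, 7 mm at most; more than 12 N on the balance overloads it. It does not slide under such loads.
- jar1: Bystander: glass jar with red lid, 52 mm diameter, 70 mm high; origin at the centre of its underside.
- jar2: Bystander: glass jar with red lid, 52 mm diameter, 70 mm high; origin at the centre of its underside.
- tin: Bystander: brass-coloured tin, 72 mm diameter, 60 mm high; origin at the centre of its underside.
- tub: Bystander: white tub, 110 mm diameter, 85 mm high; origin at the centre of its underside.
- brush: Bystander: small brush, 170 mm long, lying on the table, handle toward its -x; origin at its underside.
- tongs_grip (a point): Middle of the tongs between the two flat blue handle pads, 112 mm above the tip ends; axes as the tongs. Pads run 24 mm below to 16 mm above this, 18 mm wide, and are gripped from outside along y: width over pads = gap + 14 mm (44 mm free). A ledge sticks out 8 mm beyond each pad at 24 to 29 mm below; fingertips can rest just over it. A 12 mm wide bridge between them tops out 36 mm above.
- seat_nominal (a point): Nominal place of the pan's seat: point of the balance at the height of the pan's upper face, 25 mm toward +x from the balance's middle. The seat is a round recess with a dark floor, 22 mm diameter, 4 mm deep, edge bevelled 1 mm, in the middle of the pan. The pan sits off this point by up to 7 mm each in the balance's x and y, differently each time; this is not measured.

How it is judged:
On the way, in this order (a step that is already met when the one before it is completed fails the run):
1. the brass weight is held in the tongs, clear above the block (z of brass in the frame of block above 0.082 m and contact force between tongs_left and brass above 0.3 N and distance between tongs and brass below 0.035 m), for 0.2 s.
2. the brass weight stands home in the pan's recess, let go by the tongs (z of brass in the frame of balance between 0.066 and 0.072 m and horizontal distance between brass and seat_nominal below 0.014 m and contact force between brass and balance above 0.2 N and angle between brass's own z axis and vertical below 0.08 rad and contact force between tongs and brass below 0.05 N), for 0.2 s.
At the end, for the whole second after the job is handed in: Brass weight upright (0.08 rad), at rest, home in the pan's recess (underside 66 to 72 mm over the balance's origin, 14 mm from nominal); tongs at rest, hanging in the stand (12 mm sideways, origin 2 to 12 mm above the stand's, upright within 0.12 rad); steel weight in its pocket (z of brass in the frame of balance between 0.066 and 0.072 m and horizontal distance between brass and seat_nominal below 0.014 m and contact force between brass and balance above 0.2 N and angle between brass's own z axis and vertical below 0.08 rad and linear speed of brass below 0.02 m/s and horizontal distance between tongs and stand below 0.012 m and z of tongs in the frame of stand between 0.002 and 0.012 m and angle between tongs's own z axis and vertical below 0.12 rad and linear speed of tongs below 0.03 m/s and z of steelw in the frame of block below 0.02 m); the robot touches nothing.
It fails at once if the gripper's fingers touch the brass weight (contact force between the fingers and brass above 0.3 N).
It fails at once if an arm of the tongs presses the brass weight with more than 20 N (contact force between any of tongs_left, tongs_right and brass above 20 N).
It fails at once if the tongs press on the block with more than 18 N (contact force between tongs and block above 18 N).
It fails at once if the balance is loaded with more than 12 N (contact force between anything else and balance above 12 N).
It fails at once if the steel weight is moved more than 15 mm, or another bystander more than 30 mm (distance of steelw from where it was at the start of the episode above 0.015 m or distance of any of jar1, jar2, tin, tub, brush from where it was at the start of the episode above 0.03 m).
It also fails if it takes over 72 s, if anything falls off the work surface, if the arm or the gripper's body presses on something with over 40 N, if the wrist force passes 120 N, or if a joint passes its speed limit or range.

### The arm

A 6-joint arm with a two-finger parallel gripper is mounted at the origin on the work surface. World frame = base frame: x ahead of the robot, y to its left, z up, the work surface at z = 0. Lengths are in m, angles in rad, forces in N, time in s.
With the tool pointing down it reaches from about 0.375 to 0.9 m from the base axis. Payload 3.1 kg.
Tool frame: the origin (TCP) lies on the mounting face of the last link; the fingertips stand 182 mm ahead of it and the grasp point (between the pads) lies 164 mm ahead of it; z points along the fingers, y is the direction in which the jaws open and shut (so a half turn about z gives the same grasp; the last joint's range is limited). The gripper opens to 87 mm and grips with 3 to 60 N. Pads are 19 mm wide; open, the fingers measure 117 mm over their backs; the gripper's body (75 mm by 190 mm) begins 51 mm behind the grasp point.
Start: joints at [0.986, 0.527, 1.433, -0, 1.181, -0.178], TCP at [0.247, 0.574, 0.405] pointing down, gripper open.
Joint ranges: [-3.08, 3.08], [-0.75, 2.2], [0.22, 2.44], [-1.43, 4.57], [0, 2.65], [-2.85, 2.85]. Speed limits (rad/s): [2.79, 2.79, 3.14, 3.14, 3.14, 3.14].

### API

Orientations are given as a unit quaternion [x, y, z, w].
In Python, from rig import robot, camera, camera_model gives the robot as it stands.
- The arm moves only by the tool drive_tool, never from a script. Its argument "plan" is a list that holds one entry, the list of rows, each a list of 6 numbers: the shift along the world's x, y, z in units of 2.5 cm (1.0 is 2.5 cm), then the turn, a rotation vector about the world's x, y, z in units of 6 degrees (1.0 is 6 degrees). A call has 1 to 8 rows; each row shifts and turns the commanded pose from where the row before left it; what a row does not reach is not made up. A row lasts 1/8 s, in which the tool goes at most 62.5 mm and 10.7 degrees, less where a joint would pass 70% of its speed; a pose out of reach is approached as far as the arm can. A call with a number of a shift or a turn outside -1 to 1 is refused whole. A call with a gripper value outside its range is refused whole. "grip" is the closure, from 0 (fully open) to 1 (shut), set as the call begins (left out, the last holds). The fingers move at their own pace and stop on an object; "force" is the grip in N (left out, the last holds). Time passes only in rows, so rows that do not move let the fingers close. It gives the time, the measured TCP pose, the force and the opening at its end, in the units of the state.
- robot.get_obs(): the state, without advancing time (a new reading comes with each control period).
- camera(name): name is "scene" or "top" or "wrist"; returns the picture (420x560x3 uint8, red, green, blue); there is no depth.
- camera_model(name): a dict with "K" (3x3 intrinsics, pixels), "world_to_cam" (4x4, takes a point from world to camera coordinates); the wrist camera has in their place "tool_from_camera" (4x4, takes a point from camera to tool coordinates, whose origin is the TCP and whose axes are the flange's). Camera axes: x right, y up, looking along -z (the intrinsics and any distortion apply to the point x, -y, -z); pixel columns grow to the right and rows downward; lengths in m; the calibration is good to about 2 mm. A picture is of the moment at which its call begins: read the wrist's pose just before it. camera_model takes no time and is no camera call.
- robot.hand_in(): hands the job in, once; it reports no verdict.
The state is a dict: "time": time; "q": joint angles; "joint_velocities": joint speeds; "joint_torque": joint torques, N m; "position": TCP position; "tool_rot": TCP orientation; "ft_force": force on the tool from outside, world axes, zero at the start; "moment": the same for the moment, N m; "grip_width": finger opening in m.
Only numpy, scipy, OpenCV 4.12 (cv2) and the standard library are available. Lean on these libraries where they do the work, as an engineer would, in place of code of your own. Each camera call takes 0.05 s, during which the arm holds its last target.

## Working session

There is one attempt and no reset: what is moved stays moved. The work goes in short steps, Python scripts to look and compute and a tool call to move; the robot and the scene stay as the last step left them, time stands still between calls to the robot, and variables do not carry over. Pictures are saved under pics/ and viewed, and the job is handed in when it is done.

Besides the shell and the picture viewer there is one more tool, called after "Call:" by a JSON object that holds its "op" and its "data". drive_tool: Moves the arm, as the interface text tells. Shifts and turns lie within -1 to 1; 1 stands for 2.5 cm of shift or 6 degrees of turn. Its arguments: {"type":"object","properties":{"plan":{"type":"array","items":{"type":"array","items":{"type":"array","items":{"type":"number","minimum":-1,"maximum":1}}}},"grip":{"type":"number"},"force":{"type":"number"}},"required":["plan"]}

```bash
ls; mkdir -p pics
cat > h.py <<'E'
import numpy as np, cv2
from rig import robot, camera, camera_model
def snap(n,f):
    im=camera(n); cv2.imwrite('pics/'+f,cv2.cvtColor(im,cv2.COLOR_RGB2BGR)); return im
E
python3 - <<'E'
from h import *
o=robot.get_obs(); print({k:np.round(v,3).tolist() for k,v in o.items()})
for n in ['scene','top','wrist']:
    snap(n,n+'0.png'); m=camera_model(n); print(n,{k:np.round(v,4).tolist() if not isinstance(v,str) else v for k,v in m.items()})
E
```

```text
pics
{'time': 0.0, 'q': [0.986, 0.528, 1.434, -0.0, 1.181, -0.179], 'joint_velocities': [0.0, 0.0, 0.002, -0.001, 0.002, 0.001], 'joint_torque': [0.001, -44.004, -17.66, 0.064, 0.058, -0.0], 'position': [0.247, 0.574, 0.404], 'tool_rot': [0.202, 0.979, -0.001, -0.0], 'ft_force': [0.233, 1.057, 0.134], 'moment': [-0.045, 0.042, 0.038], 'grip_width': 0.087}
scene {'K': [[438.4546, 0.0, 277.0707], [0.0, 438.4546, 213.0343], [0.0, 0.0, 1.0]], 'world_to_cam': [[0.7919, 0.6105, 0.012, -0.5011], [-0.5216, 0.6662, 0.533, 0.2407], [0.3174, -0.4283, 0.8461, -1.2626], [0.0, 0.0, 0.0, 1.0]]}
top {'K': [[531.1289, 0.0, 280.3783], [0.0, 531.1289, 210.247], [0.0, 0.0, 1.0]], 'world_to_cam': [[-0.0555, -0.9985, -0.0015, 0.0953], [0.9762, -0.0546, 0.21, -0.5748], [-0.2097, 0.0102, 0.9777, -1.2867], [0.0, 0.0, 0.0, 1.0]]}
wrist {'K': [[333.988, 0.0, 277.3903], [0.0, 333.988, 204.7919], [0.0, 0.0, 1.0]], 'tool_from_camera': [[0.0014, 0.9613, 0.2757, 0.0752], [1.0, -0.0014, -0.0003, 0.0002], [0.0002, 0.2757, -0.9613, 0.0183], [0.0, 0.0, 0.0, 1.0]]}
```

View pics/scene0.png

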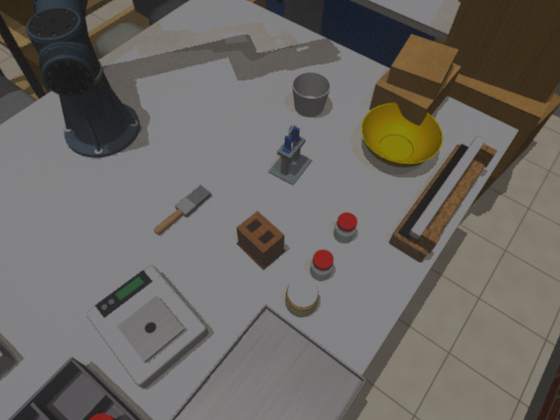

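View pics/top0.png

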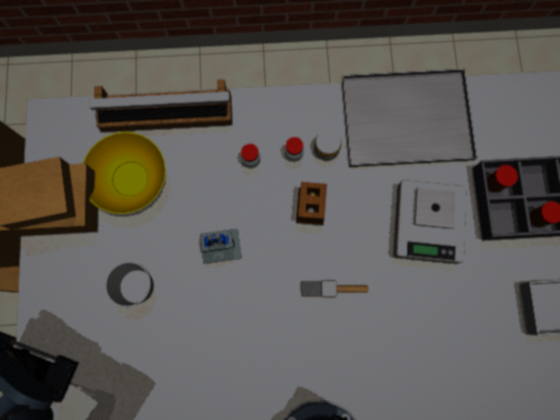

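View pics/wrist0.png

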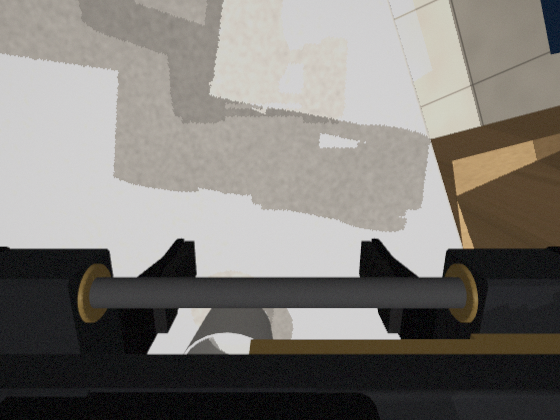

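```bash
cat >> h.py <<'E'
def ray(n,u,v,obs=None):
    m=camera_model(n); K=np.array(m['K'])
    d=np.array([(u-K[0,2])/K[0,0],-(v-K[1,2])/K[1,1],-1.])
    if n=='wrist':
        from scipy.spatial.transform import Rotation as R
        T=np.eye(4); T[:3,:3]=R.from_quat(obs['tool_rot']).as_matrix(); T[:3,3]=obs['position']
        C=T@np.array(m['tool_from_camera'])
    else: C=np.linalg.inv(np.array(m['world_to_cam']))
    return C[:3,3],C[:3,:3]@d
def onz(n,u,v,z,obs=None):
    c,d=ray(n,u,v,obs); return c+d*(z-c[2])/d[2]
def proj(n,p,obs=None):
    m=camera_model(n); K=np.array(m['K'])
    if n=='wrist':
        from scipy.spatial.transform import Rotation as R
        T=np.eye(4); T[:3,:3]=R.from_quat(obs['tool_rot']).as_matrix(); T[:3,3]=obs['position']
        W=np.linalg.inv(T@np.array(m['tool_from_camera']))
    else: W=np.array(m['world_to_cam'])
    q=W[:3,:3]@p+W[:3,3]; return np.array([K[0,2]+K[0,0]*q[0]/-q[2],K[1,2]+K[1,1]*-q[1]/-q[2]])
E
python3 - <<'E'
from h import *
t=cv2.imread('pics/top0.png'); s=cv2.imread('pics/scene0.png')
a=cv2.resize(t[215:275,190:250],None,fx=6.5,fy=6.5,interpolation=cv2.INTER_CUBIC)
b=cv2.resize(t[173:233,282:342],None,fx=6.5,fy=6.5,interpolation=cv2.INTER_CUBIC)
cv2.imwrite('pics/za.png',np.hstack([a,b]))
c=cv2.resize(t[170:270,385:485],None,fx=5.5,fy=5.5,interpolation=cv2.INTER_CUBIC)
cv2.imwrite('pics/zc.png',c)
E
```

```text
(no output)
```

View pics/za.png

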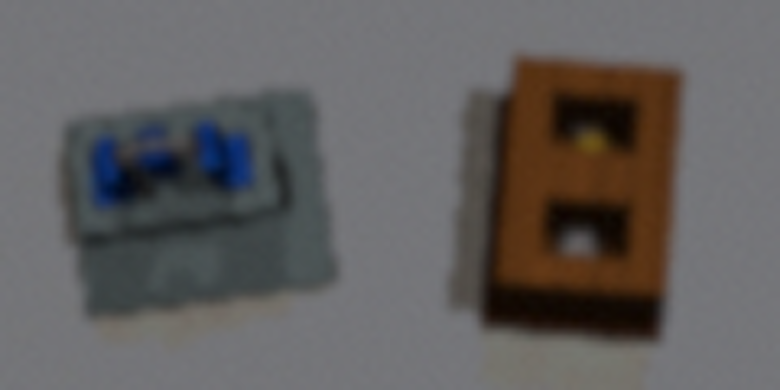

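View pics/zc.png

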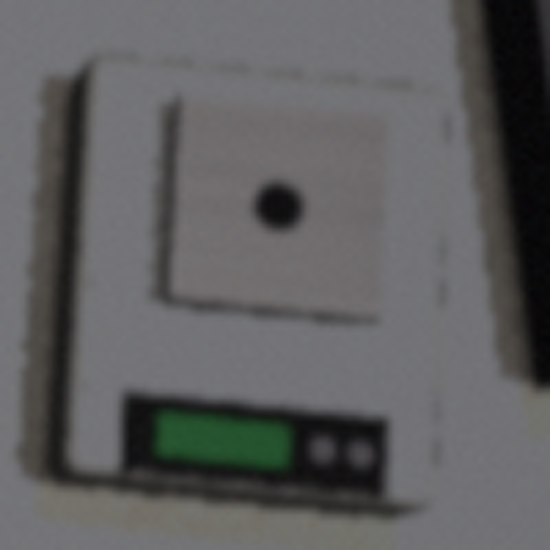

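Run:
```python
from h import *
A=lambda u,v:(190+u/6.5,215+v/6.5)
B=lambda u,v:(282+(u-390)/6.5,173+v/6.5)
C=lambda u,v:(385+u/5.5,170+v/5.5)
print('cam',ray('top',0,0)[0],ray('scene',0,0)[0])
print('stand top corners',[onz('top',*A(*p),.09).round(3).tolist() for p in [(65,125),(265,95),(282,210),(85,240)]])
print('block top',[onz('top',*B(*p),.08).round(3).tolist() for p in [(515,57),(683,72),(660,305),(497,290)]])
print('pocket far',[onz('top',*B(*p),.08).round(3).tolist() for p in [(555,95),(636,100),(632,152),(552,147)]])
print('pocket near',[onz('top',*B(*p),.08).round(3).tolist() for p in [(548,202),(630,207),(626,260),(545,252)]])
print('brass',onz('top',*B(592,140),.036))
print('hous',[onz('top',*C(*p),.056).round(3).tolist() for p in [(95,58),(450,92),(425,505),(70,470)]])
print('seat',onz('top',*C(278,206),.073))
print('pan',[onz('top',*C(*p),.075).round(3).tolist() for p in [(182,97),(387,115),(380,320),(172,298)]])
```

```text
cam [0.2965007  0.07691756 1.37889121] [ 0.92313781 -0.395215    0.94593891]
stand top corners [[0.524, 0.264, 0.09], [0.531, 0.188, 0.09], [0.487, 0.183, 0.09], [0.48, 0.258, 0.09]]
block top [[0.646, 0.007, 0.08], [0.636, -0.058, 0.08], [0.545, -0.043, 0.08], [0.554, 0.019, 0.08]]
pocket far [[0.63, -0.008, 0.08], [0.626, -0.039, 0.08], [0.605, -0.036, 0.08], [0.609, -0.005, 0.08]]
pocket near [[0.587, -0.002, 0.08], [0.584, -0.034, 0.08], [0.563, -0.031, 0.08], [0.568, 0.0, 0.08]]
brass [ 0.62157037 -0.02435347  0.036     ]
hous [[0.641, -0.255, 0.056], [0.615, -0.419, 0.056], [0.424, -0.383, 0.056], [0.448, -0.223, 0.056]]
seat [ 0.56201733 -0.32695492  0.073     ]
pan [[0.615, -0.288, 0.075], [0.601, -0.381, 0.075], [0.506, -0.366, 0.075], [0.522, -0.273, 0.075]]
```

Call:
{"op": "drive_tool", "data": {"plan": [[[0.645, -0.877, 0.04, 0, 0, 0.305], [0.645, -0.877, 0.04, 0, 0, 0.305], [0.645, -0.877, 0.04, 0, 0, 0.305], [0.645, -0.877, 0.04, 0, 0, 0.305], [0.645, -0.877, 0.04, 0, 0, 0.305], [0.645, -0.877, 0.04, 0, 0, 0.305], [0.645, -0.877, 0.04, 0, 0, 0.305], [0.645, -0.877, 0.04, 0, 0, 0.305]]], "grip": 0, "force": 10}}

```text
time: 1.15
position: [0.3766, 0.3978, 0.4125]
tool_rot: [0.075, 0.997, -0.0, -0.0]
ft_force: [-0.1, 0.1, 0.3]
grip_width: 0.0871
```

Call:
{"op": "drive_tool", "data": {"plan": [[[0.645, -0.877, 0.04, 0, 0, 0.305], [0.645, -0.877, 0.04, 0, 0, 0.305], [0.645, -0.877, 0.04, 0, 0, 0.305], [0.645, -0.877, 0.04, 0, 0, 0.305], [0.645, -0.877, 0.04, 0, 0, 0.305], [0.645, -0.877, 0.04, 0, 0, 0.305], [0.645, -0.877, 0.04, 0, 0, 0.305], [0.645, -0.877, 0.04, 0, 0, 0.305]]]}}

```text
time: 2.15
position: [0.5056, 0.2224, 0.4205]
tool_rot: [-0.053, 0.999, -0.0, -0.0]
ft_force: [1.8, 0.9, 0.7]
grip_width: 0.087
```

Run:
```python
from h import *
o=robot.get_obs(); print(o['time'],np.round(o['position'],4),np.round(o['tool_rot'],4),np.round(o['ft_force'],2),np.round(o['q'],3)); snap('wrist','w1.png')
```

```text
2.15 [0.5056 0.2224 0.4205] [-5.260e-02  9.986e-01 -0.000e+00 -3.000e-04] [1.78 0.87 0.71] [ 0.212  0.411  1.598  0.     1.133 -1.464]
```

View pics/w1.png

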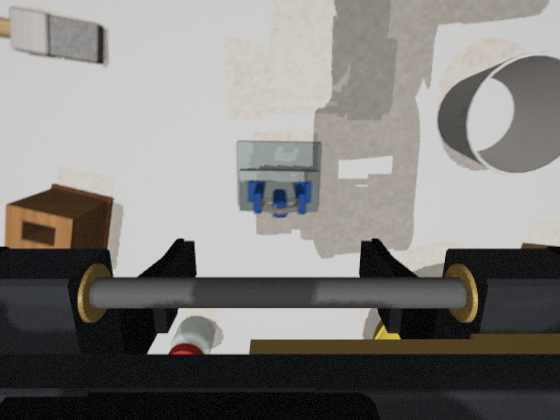

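Run:
```python
from h import *
t=cv2.imread('pics/w1.png')
a=cv2.resize(t[130:230,225:335],None,fx=6,fy=6,interpolation=cv2.INTER_CUBIC)
cv2.imwrite('pics/w1z.png',a)
hsv=cv2.cvtColor(t,cv2.COLOR_BGR2HSV)
m=cv2.inRange(hsv,(100,120,40),(130,255,255)); m[:130]=0;m[235:]=0;m[:,:225]=0;m[:,335:]=0
n,l,st,c=cv2.connectedComponentsWithStats(m)
print(st,c)
```

```text
[[     0      0    560    420 234261]
 [   248    181     15     32    354]
 [   296    182     15     32    358]
 [   273    190     13     18    201]
 [   274    214     12      3     26]] [[279.50094553 209.55485121]
 [255.41525424 194.09887006]
 [302.84916201 194.51396648]
 [279.18905473 198.65671642]
 [279.80769231 215.15384615]]
```

View pics/w1z.png

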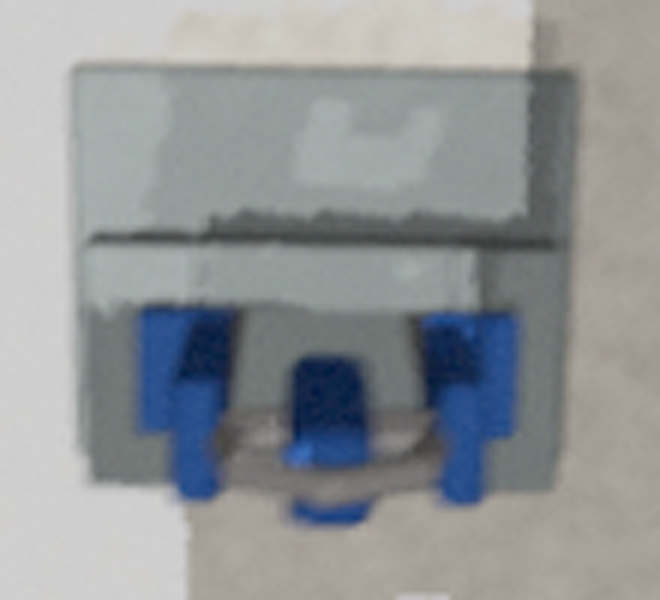

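Run:
```python
from h import *
o=robot.get_obs()
# picture taken at same pose
A=lambda u,v,z: onz('wrist',225+u/6,130+v/6,z,o)
def pr(n,ps,z):
    P=np.array([A(*p,z)for p in ps]); print(n,P[:,:2].round(4).tolist(),'mean',P.mean(0).round(4)); return P
pr('frame',[(88,243),(560,247),(556,490),(92,483)],.09)
P=pr('ledge',[(138,309),(518,313),(518,437),(140,432)],.095)
for a,b in((0,1),(3,2)):
    d=P[b]-P[a]; print(np.degrees(np.arctan2(d[1],d[0])),np.linalg.norm(d))
P=pr('padtop',[(177,500),(483,503)],.135)
d=P[1]-P[0]; print(np.degrees(np.arctan2(d[1],d[0])),np.linalg.norm(d))
pr('base',[(72,65),(577,70)],.006)
```

```text
frame [[0.4932, 0.182], [0.4859, 0.2561], [0.5257, 0.261], [0.5326, 0.1856]] mean [0.5094 0.2212 0.09  ]
ledge [[0.5018, 0.1911], [0.4961, 0.2503], [0.5161, 0.253], [0.5217, 0.193]] mean [0.509  0.2219 0.095 ]
95.48042085384427 0.05947515787422427
95.31907358254314 0.060216276303505095
padtop [[0.5195, 0.2015], [0.5154, 0.2441]] mean [0.5174 0.2228 0.135 ]
95.52289744425431 0.04281182838058481
base [[0.4747, 0.1682], [0.4652, 0.2662]] mean [0.4699 0.2172 0.006 ]
```

Call:
{"op": "drive_tool", "data": {"plan": [[[0.07, -0.01, -0.8, 0, 0, -0.05], [0.07, -0.01, -0.8, 0, 0, -0.05], [0, 0, -0.8, 0, 0, 0], [0, 0, -0.8, 0, 0, 0], [0, 0, -0.8, 0, 0, 0], [0, 0, -0.8, 0, 0, 0], [0, 0, -0.6, 0, 0, 0], [0, 0, -0.2, 0, 0, 0]]]}}

```text
time: 3.2
position: [0.5085, 0.2227, 0.2798]
tool_rot: [-0.047, 0.999, -0.0, -0.001]
ft_force: [-0.9, -0.3, 0.4]
grip_width: 0.087
```

Run:
```python
from h import *
o=robot.get_obs(); print(o['time'],np.round(o['position'],4),np.round(o['tool_rot'],4),np.round(o['ft_force'],2),np.round(o['q'],3)); snap('wrist','w2.png');snap('top','t2.png')
```

```text
3.2 [0.5085 0.2227 0.2798] [-4.690e-02  9.989e-01 -1.000e-04 -9.000e-04] [-0.94 -0.29  0.41] [ 0.212  0.613  1.716  0.     0.814 -1.453]
```

View pics/w2.png

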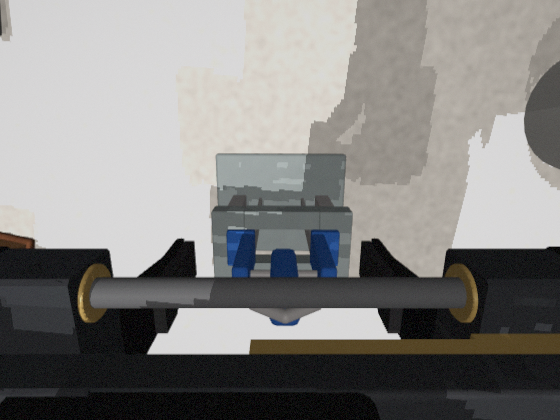

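Run:
```python
from h import *
o=robot.get_obs()
for p,z in [((227,231),.095),((339,231),.095),((212,207),.09),((351,208),.09),((212,283),.09),((351,283),.09)]: print(onz('wrist',*p,z,o).round(4))
t=cv2.imread('pics/w2.png')
cv2.imwrite('pics/w2z.png',cv2.resize(t[140:340,180:380],None,fx=3,fy=3,interpolation=cv2.INTER_CUBIC))
```

```text
[0.4984 0.1949 0.095 ]
[0.4928 0.2542 0.095 ]
[0.4874 0.1855 0.09  ]
[0.4809 0.2599 0.09  ]
[0.5329 0.1874 0.09  ]
[0.5253 0.2668 0.09  ]
```

View pics/w2z.png

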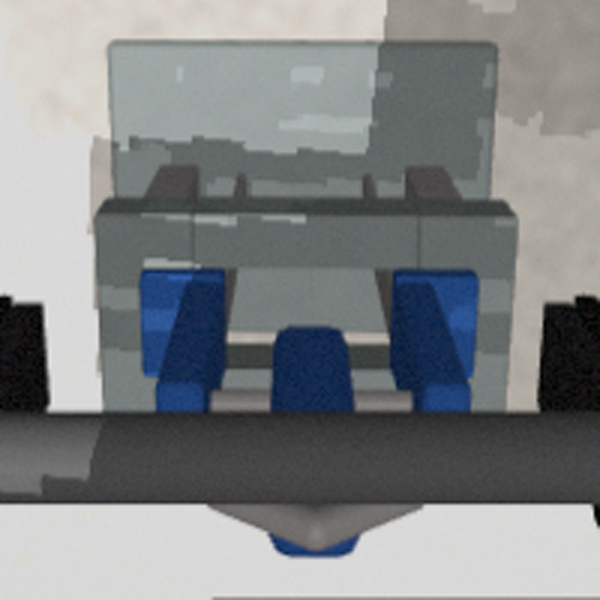

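```bash
cat >> h.py <<'E'
import pickle
def wsnap(f):
    o=robot.get_obs(); im=camera('wrist'); cv2.imwrite('pics/'+f+'.png',cv2.cvtColor(im,cv2.COLOR_RGB2BGR)); pickle.dump(o,open('pics/'+f+'.pkl','wb'))
    print(round(o['time'],3),np.round(o['position'],4),np.round(o['tool_rot'],4),np.round(o['ft_force'],2),np.round(o['q'],3),round(o['grip_width'],4)); return im,o
def ld(f): return cv2.imread('pics/'+f+'.png'),pickle.load(open('pics/'+f+'.pkl','rb'))
E
python3 - <<'E'
from h import *
o=robot.get_obs();print(o['time'],o['position'],o['tool_rot'])
q1=dict(position=[.5056,.2224,.4205],tool_rot=[-5.260e-02 , 9.986e-01 ,-0.000e+00, -3.000e-04])
q2=dict(position=[.5085,.2227,.2798],tool_rot=[-4.690e-02 , 9.989e-01 ,-1.000e-04 ,-9.000e-04])
A=lambda u,v,z: onz('wrist',225+u/6,130+v/6,z,q1)
B=lambda u,v,z: onz('wrist',180+u/3,140+v/3,z,q2)
def pr(n,P):
    P=np.array(P); print(n,P[:,:2].round(4).tolist(),'mean',P.mean(0).round(4)); 
    d=P[1]-P[0]; print(np.degrees(np.arctan2(d[1],d[0])),np.linalg.norm(d))
pr('frame',[A(*p,.09) for p in [(88,243),(560,247),(556,490),(92,483)]])
pr('ledge',[A(*p,.095) for p in [(138,309),(518,313),(518,437),(140,432)]])
pr('ledge2',[B(*p,.095) for p in [(141,271),(478,271),(473,377),(144,375)]])
pr('frame2',[B(*p,.09) for p in [(98,212),(517,215)]])
E
```

```text
3.3 [0.50869538 0.22273258 0.28036045] [-4.68497966e-02  9.98901858e-01 -6.69070252e-05 -4.13468733e-04]
frame [[0.49, 0.1849], [0.4827, 0.2589], [0.5224, 0.2639], [0.5293, 0.1886]] mean [0.5061 0.2241 0.09  ]
95.62446586769379 0.0743362717890523
ledge [[0.4986, 0.194], [0.4929, 0.2531], [0.5129, 0.2558], [0.5185, 0.1959]] mean [0.5057 0.2247 0.095 ]
95.50050980453675 0.05943440188201213
ledge2 [[0.4975, 0.1948], [0.4918, 0.2541], [0.5122, 0.2562], [0.5176, 0.1965]] mean [0.5048 0.2254 0.095 ]
95.46686642085403 0.05956982135587437
frame2 [[0.4889, 0.186], [0.4823, 0.2607]] mean [0.4856 0.2233 0.09  ]
95.03660193093717 0.07503818829227195
```

Call:
{"op": "drive_tool", "data": {"plan": [[[-0.14, 0.09, 0, 0, 0, 0], [0, 0, 0, 0, 0, 0], [0, 0, 0, 0, 0, 0]]]}}

```text
time: 3.68
position: [0.5053, 0.225, 0.2813]
tool_rot: [-0.047, 0.999, 0.0, 0.001]
ft_force: [-0.0, -0.2, -0.6]
grip_width: 0.0869
```

Call:
{"op": "drive_tool", "data": {"plan": [[[0, 0, 0, 0, 0, 0], [0, 0, 0, 0, 0, 0], [0, 0, 0, 0, 0, 0], [0, 0, 0, 0, 0, 0], [0, 0, 0, 0, 0, 0], [0, 0, 0, 0, 0, 0], [0, 0, 0, 0, 0, 0]]], "grip": 0.586, "force": 14}}

```text
time: 4.55
position: [0.5053, 0.2249, 0.2807]
tool_rot: [-0.047, 0.999, -0.0, -0.0]
ft_force: [-0.1, -0.8, -0.3]
grip_width: 0.0368
```

Run:
```python
from h import *
wsnap('w3')
```

```text
4.55 [0.5053 0.2249 0.2807] [-0.0468  0.9989 -0.     -0.    ] [-0.13 -0.79 -0.34] [ 0.217  0.609  1.721 -0.     0.811 -1.448] 0.0368
```

View pics/w3.png

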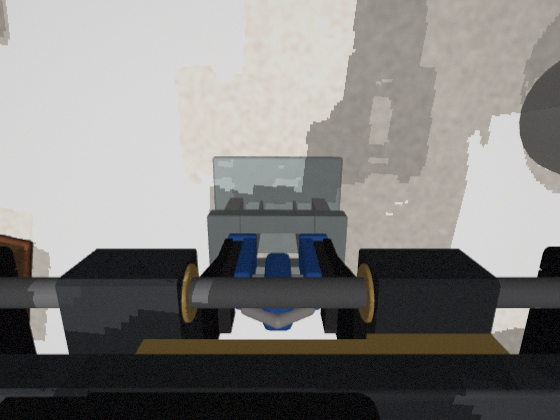

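Call:
{"op": "drive_tool", "data": {"plan": [[[0, 0, 0.3, 0, 0, 0], [0, 0, 0.6, 0, 0, 0], [0, 0, 0.8, 0, 0, 0], [0, 0, 0.8, 0, 0, 0], [0, 0, 0.8, 0, 0, 0], [0, 0, 0.8, 0, 0, 0], [0, 0, 0.5, 0, 0, 0], [0, 0, 0.2, 0, 0, 0]]]}}

```text
time: 5.6
position: [0.5052, 0.225, 0.402]
tool_rot: [-0.047, 0.999, 0.0, 0.001]
ft_force: [-0.4, -0.9, -1.1]
grip_width: 0.0363
```

Run:
```python
from h import *
wsnap('w4'); snap('scene','s4.png')
t=cv2.imread('pics/s4.png'); cv2.imwrite('pics/s4z.png',cv2.resize(t[70:270,180:380],None,fx=3,fy=3))
```

```text
5.6 [0.5052 0.225  0.402 ] [-4.690e-02  9.989e-01  1.000e-04  9.000e-04] [-0.43 -0.88 -1.08] [ 0.217  0.434  1.618 -0.     1.088 -1.448] 0.0363
```

View pics/s4z.png

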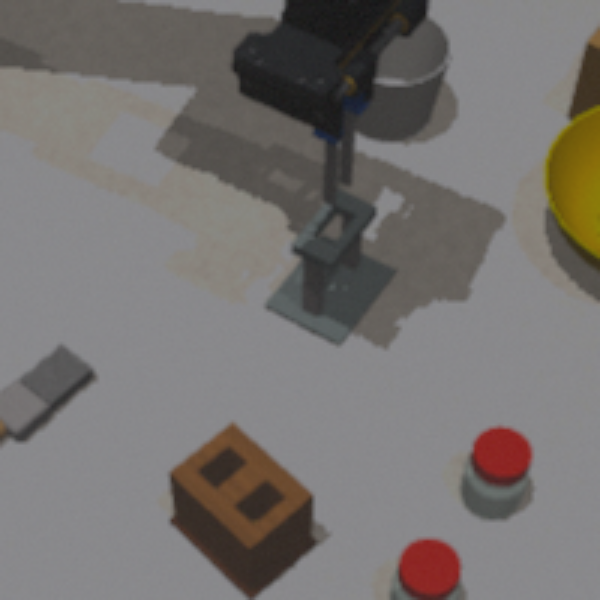

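View pics/w4.png

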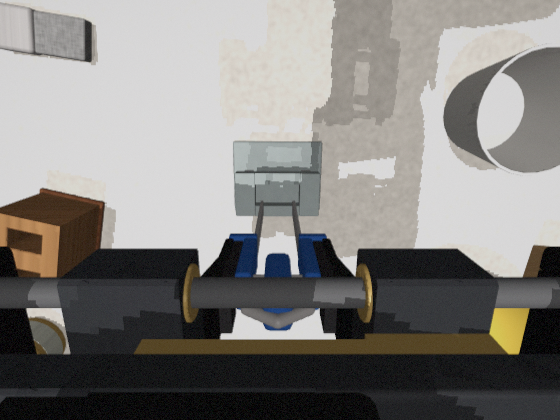

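Call:
{"op": "drive_tool", "data": {"plan": [[[0.62, -0.865, 0, 0, 0, -0.208], [0.62, -0.865, 0, 0, 0, -0.208], [0.62, -0.865, 0, 0, 0, -0.208], [0.62, -0.865, 0, 0, 0, -0.208], [0.62, -0.865, 0, 0, 0, -0.208], [0.62, -0.865, 0, 0, 0, -0.208], [0.62, -0.865, 0, 0, 0, -0.208], [0.62, -0.865, 0, 0, 0, -0.208]]]}}

```text
time: 6.7
position: [0.6301, 0.0506, 0.4004]
tool_rot: [0.041, 0.999, 0.0, -0.0]
ft_force: [0.6, -0.6, -2.3]
grip_width: 0.0361
```

Call:
{"op": "drive_tool", "data": {"plan": [[[0.62, -0.865, 0, 0, 0, -0.208], [0.62, -0.865, 0, 0, 0, -0.208], [0.62, -0.865, 0, 0, 0, -0.208], [0.62, -0.865, 0, 0, 0, -0.208], [0, 0, 0, 0, 0, 0], [0, 0, 0, 0, 0, 0]]]}}

```text
time: 7.45
position: [0.6909, -0.0345, 0.4003]
tool_rot: [0.084, 0.996, 0.0, -0.001]
ft_force: [-0.3, -0.1, -1.0]
grip_width: 0.0361
```

Run:
```python
from h import *
wsnap('w5')
t=cv2.imread('pics/w5.png'); cv2.imwrite('pics/w5z.png',cv2.resize(t[20:250,200:360],None,fx=3,fy=3,interpolation=cv2.INTER_CUBIC)[:600])
cv2.imwrite('pics/w5y.png',cv2.resize(t[60:160,230:330],None,fx=6,fy=6,interpolation=cv2.INTER_CUBIC))
```

```text
7.45 [ 0.6909 -0.0345  0.4003] [ 8.380e-02  9.965e-01  4.000e-04 -8.000e-04] [-0.31 -0.11 -1.  ] [-2.110e-01  6.250e-01  1.253e+00  1.000e-03  1.265e+00 -1.614e+00] 0.0361
```

View pics/w5.png

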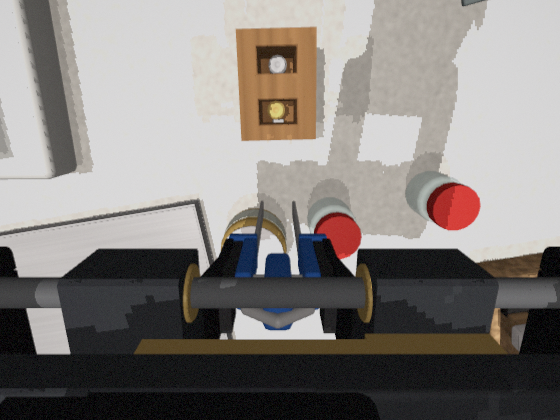

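View pics/w5y.png

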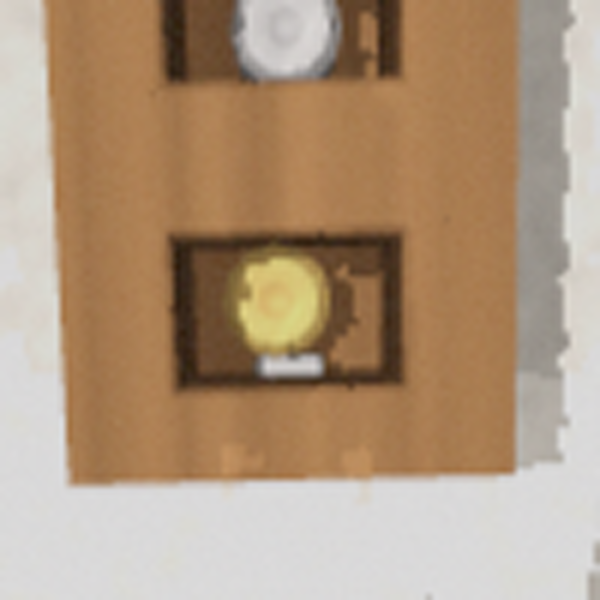

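Run:
```python
from h import *
t,o=ld('w5')
A=lambda u,v,z: onz('wrist',230+u/6,60+v/6,z,o)
P=np.array([A(*p,.08) for p in [(173,236),(402,235),(402,384),(178,388)]])
print('pocket',P.round(4),P.mean(0))
for a,b in((0,1),(3,2),(3,0),(2,1)):
    d=P[b]-P[a]; print(np.degrees(np.arctan2(d[1],d[0])),np.linalg.norm(d))
B=np.array([onz('wrist',*p,.08,o) for p in [(237,29),(316,27.5),(315.5,139),(241.5,141)]])
print('block',B.round(4),B.mean(0))
for a,b in((0,1),(3,2),(3,0),(2,1)):
    d=B[b]-B[a]; print(np.degrees(np.arctan2(d[1],d[0])),np.linalg.norm(d))
br=A(281.5,300,.036); print('brass',br)
bt=A(281.5,300,.034); print('brass',bt)
# tool yaw
from scipy.spatial.transform import Rotation as R
M=R.from_quat(o['tool_rot']).as_matrix(); print(np.degrees(np.arctan2(M[1,1],M[0,1])))
# tip rays
for p in [(262,203),(297,203)]:
    print(onz('wrist',*p,.402-.2737-.0017,o))
cv2.imwrite('pics/w5x.png',cv2.resize(t[190:250,220:340],None,fx=6,fy=6,interpolation=cv2.INTER_CUBIC))
```

```text
pocket [[ 0.6058 -0.0361  0.08  ]
 [ 0.6111 -0.0036  0.08  ]
 [ 0.6317 -0.0067  0.08  ]
 [ 0.6269 -0.0392  0.08  ]] [ 0.61888284 -0.02139304  0.08      ]
80.70413058129752 0.0329358310441937
81.4592180363759 0.0328662352886634
171.56782067695292 0.021281738273030103
171.3866718162435 0.02084767583171817
block [[ 0.5489 -0.0438  0.08  ]
 [ 0.5585  0.0201  0.08  ]
 [ 0.6473  0.0076  0.08  ]
 [ 0.6381 -0.0577  0.08  ]] [ 0.59819423 -0.01845526  0.08      ]
81.45290383119512 0.06459337768896753
81.98819696226735 0.06598351786206795
171.11175488233215 0.09034334509874146
171.99525217588788 0.08972931307676461
brass [ 0.61716364 -0.02221301  0.036     ]
brass [ 0.61716543 -0.02221522  0.034     ]
80.38244068263488
[ 0.6851999  -0.04559773  0.1266    ]
[ 0.68980874 -0.01817981  0.1266    ]
```

View pics/w5x.png

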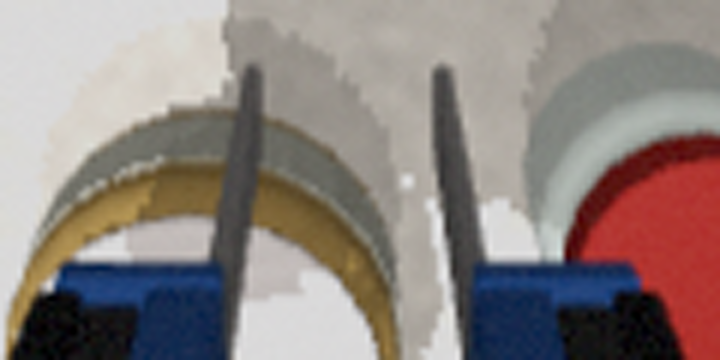

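Run:
```python
from h import *
from scipy.spatial.transform import Rotation as R
t,o=ld('w5')
M=R.from_quat(o['tool_rot']).as_matrix()
a,b=[onz('wrist',*p,.1266,o) for p in [(262.2,200.8),(293.3,200.8)]]
m=(a+b)/2; print(a,b,m, np.linalg.norm(b-a)); tc=m-.006*M[:,0]; print('tongs ctr',tc, 'in tool', M.T@(tc-o['position']))
br=np.array([.61716,-.0222]); pk=np.array([.6189,-.0215]); yw=np.radians(-8.6); ex=np.array([np.cos(yw),np.sin(yw)]); ey=np.array([-ex[1],ex[0]])
d=br-pk; print('brass rel',d@ex,d@ey)
```

```text
[ 0.68344404 -0.04511881  0.1266    ] [ 0.68753157 -0.02080171  0.1266    ] [ 0.68548781 -0.03296026  0.1266    ] 0.02465824847034412
tongs ctr [ 0.69140347 -0.03396268  0.12659021] in tool [-0.0008108   0.00042359  0.27372316]
brass rel -0.001615761362611157 -0.0009523209643249559
```

Call:
{"op": "drive_tool", "data": {"plan": [[[-0.75, 0.12, -0.1, 0, 0, 0.04], [-0.75, 0.12, -0.1, 0, 0, 0.04], [-0.75, 0.12, -0.1, 0, 0, 0.04], [-0.73, 0.124, -0.3, 0, 0, 0.05], [0, 0, -0.5, 0, 0, 0], [0, 0, -0.36, 0, 0, 0], [0, 0, 0, 0, 0, 0], [0, 0, 0, 0, 0, 0]]]}}

```text
time: 8.5
position: [0.6174, -0.0226, 0.3642]
tool_rot: [0.075, 0.997, -0.0, 0.0]
ft_force: [0.1, 0.1, -1.1]
grip_width: 0.036
```

Run:
```python
from h import *
wsnap('w6')
t=cv2.imread('pics/w6.png'); 
cv2.imwrite('pics/w6y.png',cv2.resize(t[130:250,220:340],None,fx=5,fy=5,interpolation=cv2.INTER_CUBIC))
```

```text
8.5 [ 0.6174 -0.0226  0.3642] [ 7.490e-02  9.972e-01 -0.000e+00  3.000e-04] [ 0.13  0.07 -1.09] [-0.217  0.564  1.492 -0.     1.085 -1.638] 0.036
```

View pics/w6y.png

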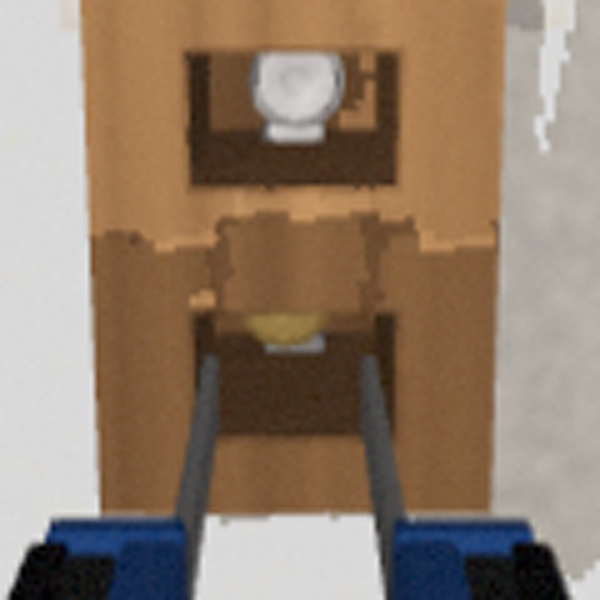

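Run:
```python
from h import *
from scipy.spatial.transform import Rotation as R
t,o=ld('w6'); M=R.from_quat(o['tool_rot']).as_matrix()
A=lambda u,v,z: onz('wrist',220+u/5,130+v/5,z,o)
P=np.array([A(*p,.08) for p in [(194,313),(394,313),(392,435),(195,437)]]); print(P.round(4),P.mean(0).round(4))
for a,b in((0,1),(3,0),(2,1)):
    d=P[b]-P[a]; print(np.degrees(np.arctan2(d[1],d[0])),np.linalg.norm(d))
z=o['position'][2]-.2737
a,b=A(210,357,z),A(367,357,z); tc=(a+b)/2-.006*M[:,0]; print('tongs',tc,'in tool',M.T@(tc-o['position']))
pk=P.mean(0)[:2]; yw=np.radians(-8.6); ex=np.array([np.cos(yw),np.sin(yw)]); ey=np.array([-ex[1],ex[0]])
d=tc[:2]-pk; print('tongs rel pocket',d@ex,d@ey)
print(np.degrees(np.arctan2(M[1,1],M[0,1])),robot.get_obs()['position'])
# steel check
for dz in [0,]: print('steel',A(297,87,.036))
```

```text
[[ 0.6061 -0.0362  0.08  ]
 [ 0.611  -0.0038  0.08  ]
 [ 0.6318 -0.0068  0.08  ]
 [ 0.6273 -0.0395  0.08  ]] [ 0.619  -0.0216  0.08  ]
81.49989199558485 0.03278249841483292
171.06411869341213 0.021380657493470068
171.5983852468566 0.021027235271826386
tongs [ 0.61888513 -0.02245892  0.09048517] in tool [-0.00130185  0.00037721  0.27369727]
tongs rel pocket -1.5252493833620229e-05 -0.0008845701181092945
81.41386167973178 [ 0.61731305 -0.02261633  0.36438039]
steel [ 0.57711758 -0.01459863  0.036     ]
```

Call:
{"op": "drive_tool", "data": {"plan": [[[-0.056, 0.01, 0, 0, 0, 0], [0, 0, -0.2, 0, 0, 0], [0, 0, -0.25, 0, 0, 0], [0, 0, -0.3, 0, 0, 0], [0, 0, -0.4, 0, 0, 0], [0, 0, -0.4, 0, 0, 0], [0, 0, -0.2, 0, 0, 0]]]}}

```text
time: 9.43
position: [0.6151, -0.0222, 0.3193]
tool_rot: [0.075, 0.997, 0.0, -0.001]
ft_force: [-0.3, -1.1, -1.1]
grip_width: 0.0359
```

Run:
```python
from h import *
wsnap('w7')
t=cv2.imread('pics/w7.png'); 
cv2.imwrite('pics/w7y.png',cv2.resize(t[130:270,210:350],None,fx=4,fy=4,interpolation=cv2.INTER_CUBIC))
```

```text
9.425 [ 0.6151 -0.0222  0.3193] [ 7.480e-02  9.972e-01  1.000e-04 -8.000e-04] [-0.28 -1.12 -1.13] [-0.217  0.619  1.534 -0.     0.991 -1.638] 0.0359
```

View pics/w7y.png

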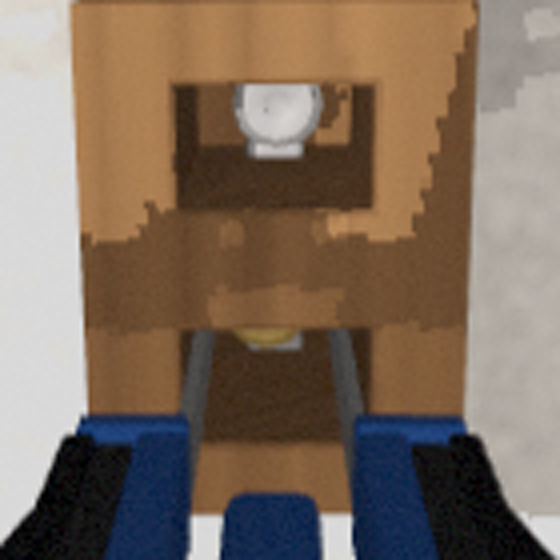

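Call:
{"op": "drive_tool", "data": {"plan": [[[0, 0, -0.2, 0, 0, 0], [0, 0, -0.2, 0, 0, 0], [0, 0, -0.2, 0, 0, 0]]]}}

```text
time: 9.85
position: [0.6154, -0.0222, 0.3053]
tool_rot: [0.075, 0.997, -0.0, 0.0]
ft_force: [-1.8, 0.3, -1.0]
grip_width: 0.036
```

Call:
{"op": "drive_tool", "data": {"plan": [[[0, 0, -0.2, 0, 0, 0], [0, 0, -0.2, 0, 0, 0], [0, 0, -0.1, 0, 0, 0], [0, 0, 0, 0, 0, 0]]]}}

```text
time: 10.35
position: [0.6153, -0.0222, 0.2927]
tool_rot: [0.075, 0.997, 0.0, -0.0]
ft_force: [-0.3, -0.3, -1.0]
grip_width: 0.0362
```

Run:
```python
from h import *
wsnap('w8')
t=cv2.imread('pics/w8.png'); 
cv2.imwrite('pics/w8y.png',cv2.resize(t[130:270,210:350],None,fx=4,fy=4,interpolation=cv2.INTER_CUBIC))
```

```text
10.35 [ 0.6153 -0.0222  0.2927] [ 7.480e-02  9.972e-01  0.000e+00 -2.000e-04] [-0.31 -0.29 -0.96] [-0.217  0.655  1.551  0.     0.935 -1.638] 0.0362
```

View pics/w8y.png

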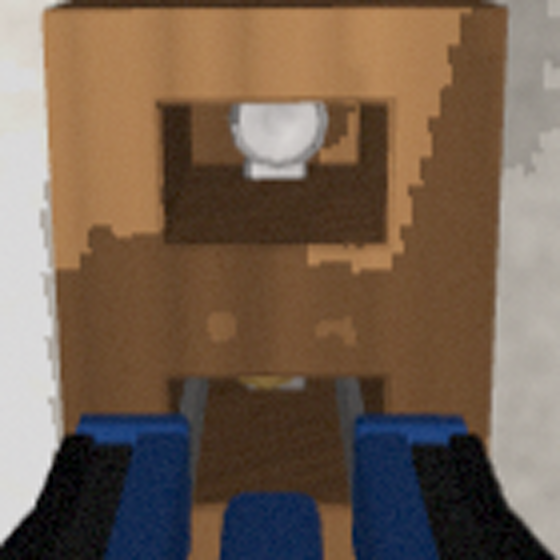

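Call:
{"op": "drive_tool", "data": {"plan": [[[0, 0, 0, 0, 0, 0], [0, 0, 0, 0, 0, 0], [0, 0, 0, 0, 0, 0], [0, 0, 0, 0, 0, 0]]], "grip": 0.68, "force": 10}}

```text
time: 10.9
position: [0.6154, -0.0226, 0.2932]
tool_rot: [0.075, 0.997, -0.0, 0.0]
ft_force: [-0.7, -3.5, 0.4]
grip_width: 0.0318
```

Call:
{"op": "drive_tool", "data": {"plan": [[[0, 0, 0, 0, 0, 0], [0, 0, 0, 0, 0, 0], [0, 0, 0, 0, 0, 0]]], "grip": 0.68, "force": 18}}

```text
time: 11.28
position: [0.6154, -0.0224, 0.2932]
tool_rot: [0.075, 0.997, -0.0, 0.0]
ft_force: [-0.4, -4.8, -0.8]
grip_width: 0.0314
```

Call:
{"op": "drive_tool", "data": {"plan": [[[0, -0.02, 0, 0, 0, 0], [0, 0, 0, 0, 0, 0]]]}}

```text
time: 11.52
position: [0.6154, -0.0227, 0.2932]
tool_rot: [0.075, 0.997, 0.0, 0.0]
ft_force: [-1.0, -4.5, 0.7]
grip_width: 0.0312
```

Call:
{"op": "drive_tool", "data": {"plan": [[[0, -0.03, 0, 0, 0, 0], [0, 0, 0, 0, 0, 0], [0, 0, 0, 0, 0, 0]]]}}

```text
time: 11.9
position: [0.6154, -0.0232, 0.2932]
tool_rot: [0.075, 0.997, 0.0, 0.0]
ft_force: [-0.4, -0.9, 2.0]
grip_width: 0.0313
```

Call:
{"op": "drive_tool", "data": {"plan": [[[0, 0, 0.05, 0, 0, 0], [0, 0, 0.08, 0, 0, 0], [0, 0, 0.1, 0, 0, 0], [0, 0, 0.1, 0, 0, 0], [0, 0, 0.1, 0, 0, 0], [0, 0, 0.1, 0, 0, 0]]]}}

```text
time: 12.65
position: [0.6152, -0.0233, 0.3064]
tool_rot: [0.075, 0.997, 0.0, -0.0]
ft_force: [1.3, 0.8, -6.8]
grip_width: 0.031
```

Run:
```python
from h import *
wsnap('w9')
t=cv2.imread('pics/w9.png'); 
cv2.imwrite('pics/w9y.png',cv2.resize(t[130:270,210:350],None,fx=4,fy=4,interpolation=cv2.INTER_CUBIC))
```

```text
12.65 [ 0.6152 -0.0233  0.3064] [ 7.480e-02  9.972e-01  2.000e-04 -2.000e-04] [ 1.25  0.79 -6.79] [-0.219  0.636  1.543  0.     0.963 -1.64 ] 0.031
```

View pics/w9y.png

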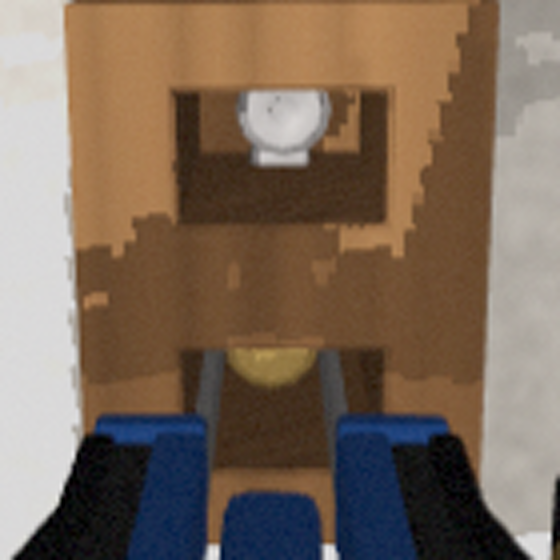

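Run:
```python
from h import *
t,o=ld('w9'); 
yw=np.radians(-8.6); ex=np.array([np.cos(yw),np.sin(yw),0])
c=np.array([.6174,-.0226,0])
for zt in (.036,.042,.049):
    for r in (7,9): print(zt,r,[( (proj('wrist',c+s*r/1000*ex+[0,0,zt],o)-[210,130])*4).round(1).tolist() for s in (-1,1)])
```

```text
0.036 7 [[273.8, 289.3], [273.7, 357.1]]
0.036 9 [[273.9, 279.4], [273.6, 366.7]]
0.042 7 [[273.9, 297.7], [273.7, 366.9]]
0.042 9 [[274.0, 287.6], [273.7, 376.6]]
0.049 7 [[274.1, 308.0], [273.9, 378.9]]
0.049 9 [[274.1, 297.7], [273.8, 388.8]]
```

Call:
{"op": "drive_tool", "data": {"plan": [[[0, 0, 0.1, 0, 0, 0], [0, 0, 0.15, 0, 0, 0], [0, 0, 0.15, 0, 0, 0], [0, 0, 0.15, 0, 0, 0], [0, 0, 0.15, 0, 0, 0], [0, 0, 0.15, 0, 0, 0], [0, 0, 0.15, 0, 0, 0], [0, 0, 0.15, 0, 0, 0]]], "grip": 0.68, "force": 20}}

```text
time: 13.7
position: [0.6154, -0.0235, 0.3352]
tool_rot: [0.075, 0.997, -0.0, 0.0]
ft_force: [0.9, 1.0, -1.7]
grip_width: 0.0312
```

Call:
{"op": "drive_tool", "data": {"plan": [[[0, 0, 0.2, 0, 0, 0], [0, 0, 0.3, 0, 0, 0], [0, 0, 0.4, 0, 0, 0], [0, 0, 0.5, 0, 0, 0], [0, 0, 0.5, 0, 0, 0], [0, 0, 0.4, 0, 0, 0], [0, 0, 0.2, 0, 0, 0], [0, 0, 0, 0, 0, 0]]]}}

```text
time: 14.7
position: [0.6154, -0.0235, 0.3979]
tool_rot: [0.075, 0.997, -0.0, 0.0]
ft_force: [-0.8, 0.2, -1.3]
grip_width: 0.0311
```

Run:
```python
from h import *
wsnap('w10')
t=cv2.imread('pics/w10.png'); 
cv2.imwrite('pics/w10y.png',cv2.resize(t[130:270,210:350],None,fx=4,fy=4,interpolation=cv2.INTER_CUBIC))
snap('scene','s10.png')
t=cv2.imread('pics/s10.png'); cv2.imwrite('pics/s10z.png',cv2.resize(t[130:280,200:350],None,fx=4,fy=4))
```

```text
14.7 [ 0.6154 -0.0235  0.3979] [ 7.480e-02  9.972e-01 -0.000e+00  3.000e-04] [-0.78  0.21 -1.28] [-0.219  0.522  1.464  0.     1.154 -1.64 ] 0.0311
```

View pics/w10y.png

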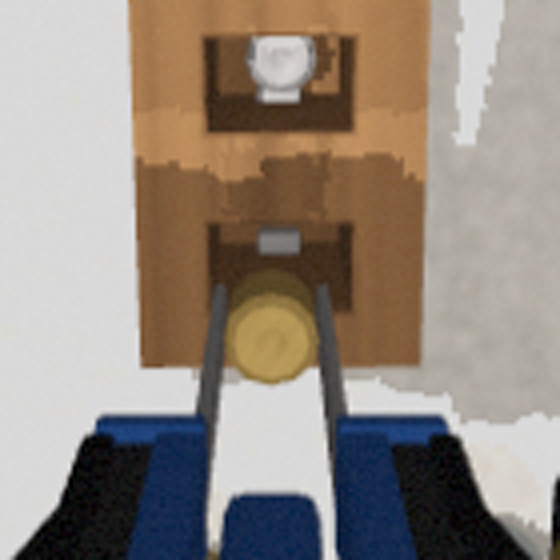

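View pics/s10z.png

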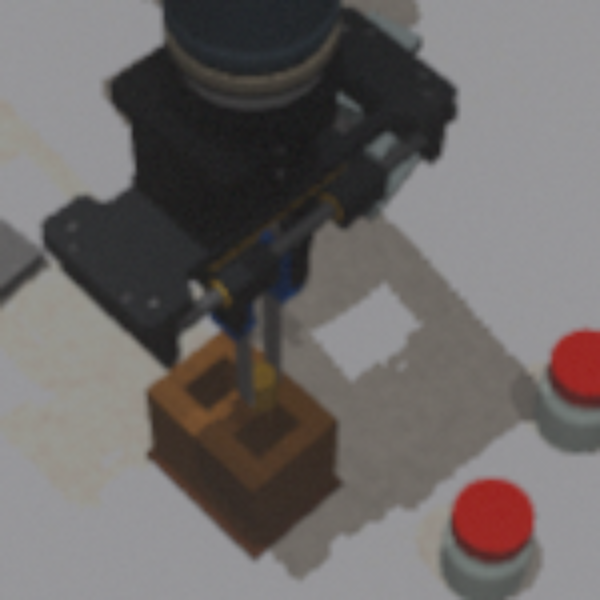

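Run:
```python
from h import *
from scipy.spatial.transform import Rotation as R
t,o=ld('w10'); M=R.from_quat(o['tool_rot']).as_matrix()
hsv=cv2.cvtColor(t,cv2.COLOR_BGR2HSV)
m=cv2.inRange(hsv,(20,110,130),(32,255,255)); m[:190]=0;m[235:]=0;m[:,255:]=m[:,255:];m[:,:255]=0;m[:,310:]=0
ys,xs=np.nonzero(m);print(len(xs),xs.min(),xs.max(),ys.min(),ys.max(),xs.mean(),ys.mean())
ztop=o['position'][2]-.2737+.0165
c=onz('wrist',210+272/4,130+338/4,ztop,o); tb=M.T@(c-o['position']); print('brass top ctr',c,'tool',tb)
for off in [(0,0),]:
  for h,r in((0,9),(-.002,9),(-.026,9),(0,7)):
    base=np.array([*c[:2],ztop+h])
    print(h,r,[((proj('wrist',base+M@np.array(v)*r/1000,o)-[210,130])*4).round(1).tolist() for v in ([1,0,0],[-1,0,0],[0,1,0],[0,-1,0])])
```

```text
351 267 288 204 225 277.3903133903134 214.55555555555554
brass top ctr [ 0.61655965 -0.02304926  0.14071528] tool [-0.00094557  0.00060048  0.25720067]
0 9 [[272.1, 291.8], [271.9, 383.3], [320.0, 338.1], [224.0, 337.9]]
-0.002 9 [[272.1, 288.9], [271.9, 379.8], [319.6, 334.8], [224.4, 334.7]]
-0.026 9 [[271.9, 257.3], [271.7, 341.2], [315.4, 299.7], [228.2, 299.6]]
0 7 [[272.1, 302.2], [271.9, 373.3], [309.3, 338.1], [234.7, 337.9]]
```

Run:
```python
from h import *
t,o=ld('w10')
cv2.imwrite('pics/w10x.png',cv2.resize(t[185:235,250:310],None,fx=12,fy=12,interpolation=cv2.INTER_CUBIC))
```

```text
(no output)
```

View pics/w10x.png

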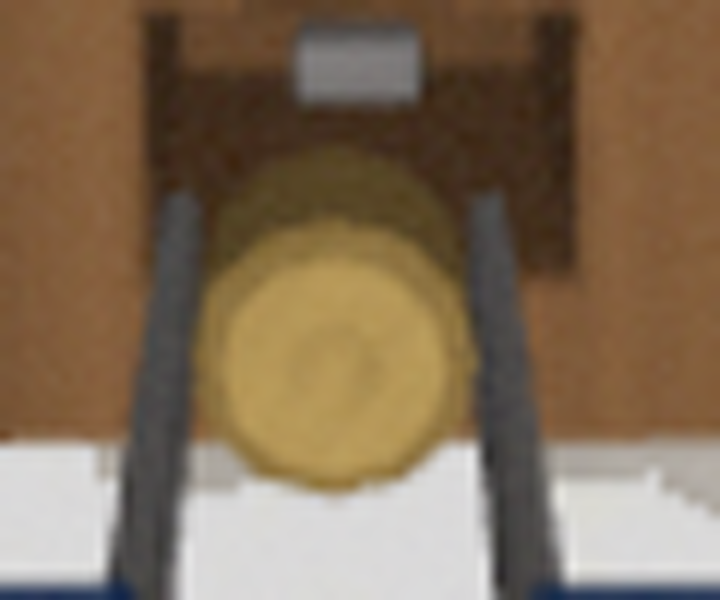

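Call:
{"op": "drive_tool", "data": {"plan": [[[0.02, -0.4, 0, 0, 0, 0], [0.05, -0.8, 0, 0, 0, 0], [0.06, -0.9, 0, 0, 0, 0], [0.06, -0.9, 0, 0, 0, 0], [0.06, -0.9, 0, 0, 0, 0], [0.06, -0.9, 0, 0, 0, 0], [0.06, -0.9, 0, 0, 0, 0], [0.06, -0.9, 0, 0, 0, 0]]]}}

```text
time: 15.8
position: [0.6262, -0.19, 0.3975]
tool_rot: [0.075, 0.997, 0.0, 0.0]
ft_force: [0.7, 0.0, -1.2]
grip_width: 0.0309
```

Call:
{"op": "drive_tool", "data": {"plan": [[[0.06, -0.9, 0, 0, 0, 0], [0.06, -0.9, 0, 0, 0, 0], [0.06, -0.9, 0, 0, 0, 0], [0.06, -0.9, 0, 0, 0, 0], [0.06, -0.9, 0, 0, 0, 0], [0.06, -0.8, 0, 0, 0, 0], [0.03, -0.68, 0, 0, 0, 0], [0, 0, 0, 0, 0, 0]]]}}

```text
time: 16.8
position: [0.6357, -0.3395, 0.3973]
tool_rot: [0.076, 0.997, -0.0, 0.0]
ft_force: [0.8, -0.8, -1.8]
grip_width: 0.0312
```

Call:
{"op": "drive_tool", "data": {"plan": [[[0, 0, 0, 0, 0, 0], [0, 0, 0, 0, 0, 0]]]}}

```text
time: 17.05
position: [0.636, -0.337, 0.3975]
tool_rot: [0.074, 0.997, 0.0, -0.0]
ft_force: [0.8, 0.7, -1.9]
grip_width: 0.0311
```

Run:
```python
from h import *
wsnap('w11')
t=cv2.imread('pics/w11.png'); 
cv2.imwrite('pics/w11y.png',cv2.resize(t[40:230,180:370],None,fx=3.1,fy=3.1,interpolation=cv2.INTER_CUBIC))
cv2.imwrite('pics/w11x.png',cv2.resize(t[185:235,250:310],None,fx=12,fy=12,interpolation=cv2.INTER_CUBIC))
```

```text
17.05 [ 0.636  -0.337   0.3975] [ 7.430e-02  9.972e-01  3.000e-04 -2.000e-04] [ 0.79  0.69 -1.9 ] [-0.642  0.668  1.174  0.     1.3   -2.064] 0.0311
```

View pics/w11.png

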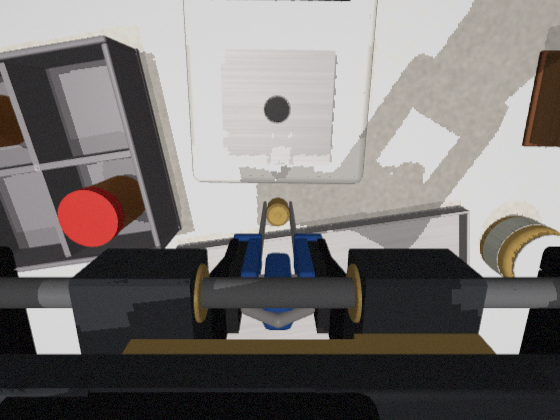

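View pics/w11x.png

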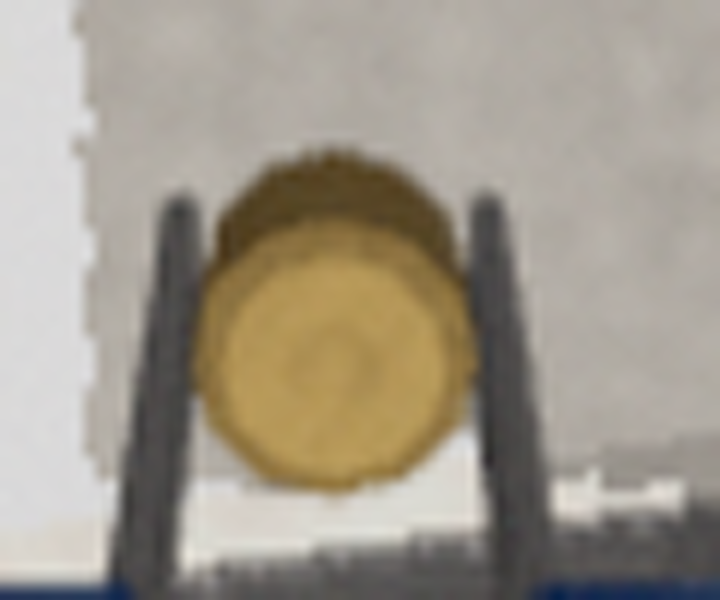

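Run:
```python
from h import *
from scipy.spatial.transform import Rotation as R
t,o=ld('w11'); M=R.from_quat(o['tool_rot']).as_matrix()
g=cv2.cvtColor(t,cv2.COLOR_BGR2GRAY)
m=(g<110).astype(np.uint8); 
n,l,st,c=cv2.connectedComponentsWithStats(m[80:140,240:320]); print(st,c+[240,80])
i=1+np.argmax(st[1:,4]); u,v=c[i]+[240,80]
s=onz('wrist',u,v,.072,o); print('seat',s, onz('wrist',u,v,.075,o))
p=np.array(o['position'])
print('pan corners',[onz('wrist',*q,.075,o).round(4).tolist() for q in [(223,51),(336,53),(334,162),(222,160)]])
print('housing',[onz('wrist',*q,.056,o).round(4).tolist() for q in [(194,182),(361,182)]])
# brass tilt
zt=.2737-.0165
for th in np.radians([0,2,3,4,5,6]):
    ax=np.array([np.sin(th),0,-np.cos(th)]) # up axis in tool coords, top tilts toward +tool x
    for zt in (.2572,.2592):
        ct=np.array([-.00095,.0006,zt])
        f=lambda q:((proj('wrist',p+M@q,o)-[250,185])*12)[1].round(0)
        xd=np.array([np.cos(th),0,np.sin(th)])
        print(round(np.degrees(th)),zt,'disc',f(ct+.007*xd),f(ct-.007*xd),'rim',f(ct-.002*ax+.009*xd),f(ct-.002*ax-.009*xd),'bot',f(ct-.026*ax+.009*xd), 'botctr tool',(ct-.026*ax).round(4))
```

```text
[[   0    0   80   60 4303]
 [  24   16   26   26  497]] [[279.84452707 109.55728561]
 [276.51710262 109.00402414]]
seat [ 0.56143453 -0.32639125  0.072     ] [ 0.56143677 -0.32638497  0.075     ]
pan corners [[0.5087, -0.3638, 0.075], [0.5241, -0.2704, 0.075], [0.6152, -0.2813, 0.075], [0.5984, -0.3822, 0.075]]
housing [[0.618, -0.4172, 0.056], [0.6422, -0.2541, 0.056]]
0 0.2572 disc 247.0 460.0 rim 207.0 479.0 bot 112.0 botctr tool [-0.001   0.0006  0.2832]
0 0.2592 disc 238.0 450.0 rim 198.0 469.0 bot 105.0 botctr tool [-0.001   0.0006  0.2852]
2 0.2572 disc 245.0 461.0 rim 207.0 482.0 bot 124.0 botctr tool [-0.0019  0.0006  0.2832]
2 0.2592 disc 237.0 451.0 rim 198.0 472.0 bot 117.0 botctr tool [-0.0019  0.0006  0.2852]
3 0.2572 disc 245.0 462.0 rim 207.0 483.0 bot 130.0 botctr tool [-0.0023  0.0006  0.2832]
3 0.2592 disc 236.0 451.0 rim 198.0 473.0 bot 123.0 botctr tool [-0.0023  0.0006  0.2852]
4 0.2572 disc 245.0 462.0 rim 207.0 484.0 bot 136.0 botctr tool [-0.0028  0.0006  0.2831]
4 0.2592 disc 236.0 452.0 rim 198.0 474.0 bot 129.0 botctr tool [-0.0028  0.0006  0.2851]
5 0.2572 disc 244.0 463.0 rim 207.0 486.0 bot 142.0 botctr tool [-0.0032  0.0006  0.2831]
5 0.2592 disc 235.0 452.0 rim 198.0 475.0 bot 135.0 botctr tool [-0.0032  0.0006  0.2851]
6 0.2572 disc 244.0 463.0 rim 207.0 487.0 bot 149.0 botctr tool [-0.0037  0.0006  0.2831]
6 0.2592 disc 235.0 453.0 rim 198.0 476.0 bot 141.0 botctr tool [-0.0037  0.0006  0.2851]
```

Run:
```python
from h import *
from scipy.spatial.transform import Rotation as R
t,o=ld('w11'); M=R.from_quat(o['tool_rot']).as_matrix()
Rw=R.from_rotvec(np.radians(6)*np.array([.1,.66,0])).as_matrix()
b=Rw@M@np.array([-.0035,.0006,.2831]); print(b)
tgt=np.array([.5614,-.3264,.088])-b; print('tcp',tgt,'units',(tgt-np.array(o['position']))/.025)
print(robot.get_obs()['position'])
```

```text
[-0.01608821  0.00320827 -0.28264659]
tcp [ 0.57748821 -0.32960827  0.37064659] units [-2.3387672   0.29493303 -1.07598155]
[ 0.6359785  -0.3370383   0.39760977]
```

Call:
{"op": "drive_tool", "data": {"plan": [[[-0.4, 0.05, -0.1, 0.02, 0.13, 0], [-0.5, 0.06, -0.2, 0.02, 0.13, 0], [-0.5, 0.06, -0.2, 0.02, 0.13, 0], [-0.5, 0.06, -0.2, 0.02, 0.13, 0], [-0.44, 0.065, -0.25, 0.02, 0.14, 0], [0, 0, -0.12, 0, 0, 0], [0, 0, 0, 0, 0, 0], [0, 0, 0, 0, 0, 0]]]}}

```text
time: 18.1
position: [0.5778, -0.3307, 0.3709]
tool_rot: [0.075, 0.997, 0.002, -0.034]
ft_force: [0.3, 0.1, -0.9]
grip_width: 0.0311
```

Run:
```python
from h import *
wsnap('w12')
t=cv2.imread('pics/w12.png'); 
cv2.imwrite('pics/w12x.png',cv2.resize(t[175:235,245:315],None,fx=10,fy=10,interpolation=cv2.INTER_CUBIC))
```

```text
18.1 [ 0.5778 -0.3307  0.3709] [ 0.0747  0.9966  0.0024 -0.0344] [ 0.32  0.07 -0.92] [-0.681  0.63   1.334 -0.037  1.237 -2.089] 0.0311
```

View pics/w12.png

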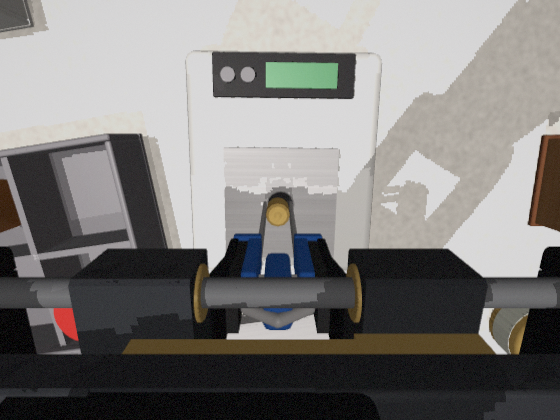

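View pics/w12x.png

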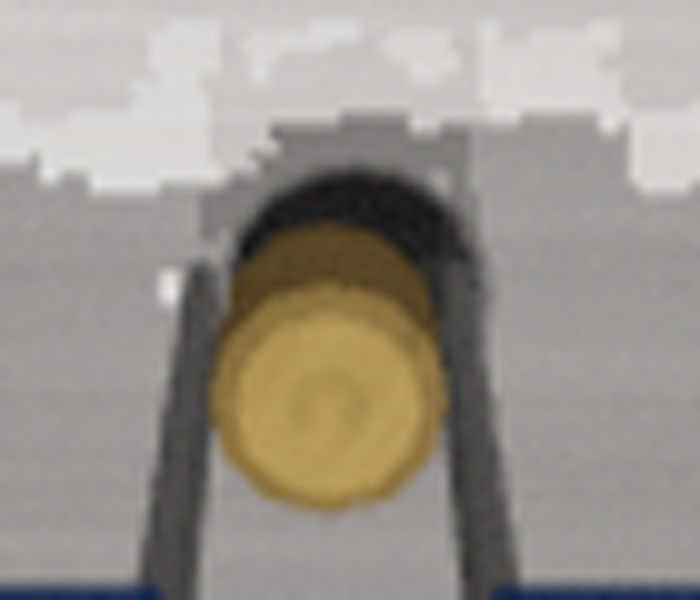

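Run:
```python
from h import *
from scipy.spatial.transform import Rotation as R
t,o=ld('w12'); M=R.from_quat(o['tool_rot']).as_matrix()
A=lambda u,v,z: onz('wrist',245+u/10,175+v/10,z,o)
f=A(353,172,.075); tx=M[:,0].copy(); tx[2]=0; tx/=np.linalg.norm(tx)
print('seat from front edge',f-.0115*tx, 'edge pts',A(237,250,.073),A(470,250,.073), 'mid',(A(237,250,.073)+A(470,250,.073))/2)
zb=o['position'][2]-.2826
b=A(333,222,zb); print('brass bottom ctr',b-.009*tx, zb)
top=A(330,398,zb+.026); print('brass top ctr',top)
print(tx,robot.get_obs()['position'])
```

```text
seat from front edge [ 0.56284181 -0.32596087  0.075     ] edge pts [ 0.55713596 -0.3352614   0.073     ] [ 0.56012484 -0.3152229   0.073     ] mid [ 0.5586304  -0.32524215  0.073     ]
brass bottom ctr [ 0.56193079 -0.32758503  0.08834281] 0.08834280955862539
brass top ctr [ 0.5614023  -0.32776922  0.11434281]
[-0.98882285  0.14909516  0.        ] [ 0.57777863 -0.33067827  0.37097077]
```

Call:
{"op": "drive_tool", "data": {"plan": [[[0.01, 0.05, -0.1, 0, 0, 0], [0, 0, -0.15, 0, 0, 0], [0, 0, -0.12, 0, 0, 0], [0, 0, -0.05, 0, 0, 0], [0, 0, 0, 0, 0, 0]]]}}

```text
time: 18.77
position: [0.5776, -0.3293, 0.36]
tool_rot: [0.075, 0.997, 0.003, -0.035]
ft_force: [-0.7, 1.1, -2.2]
grip_width: 0.0308
```

Call:
{"op": "drive_tool", "data": {"plan": [[[0, 0, -0.06, 0, 0, 0], [0, 0, 0, 0, 0, 0]]]}}

```text
time: 19.02
position: [0.5776, -0.3293, 0.3587]
tool_rot: [0.075, 0.997, 0.003, -0.035]
ft_force: [-0.5, -0.5, -1.3]
grip_width: 0.0312
```

Call:
{"op": "drive_tool", "data": {"plan": [[[0, 0, -0.06, 0, 0, 0], [0, 0, 0, 0, 0, 0]]]}}

```text
time: 19.27
position: [0.5775, -0.3293, 0.3571]
tool_rot: [0.075, 0.997, 0.003, -0.035]
ft_force: [-0.4, -0.1, -1.9]
grip_width: 0.0308
```

Call:
{"op": "drive_tool", "data": {"plan": [[[0, 0, -0.04, 0, 0, 0], [0, 0, 0, 0, 0, 0]]]}}

```text
time: 19.52
position: [0.5776, -0.3293, 0.3562]
tool_rot: [0.075, 0.997, 0.003, -0.035]
ft_force: [-0.7, 0.8, -1.9]
grip_width: 0.0308
```

Call:
{"op": "drive_tool", "data": {"plan": [[[0, 0, -0.04, 0, 0, 0], [0, 0, 0, 0, 0, 0]]]}}

```text
time: 19.77
position: [0.5776, -0.3293, 0.3551]
tool_rot: [0.075, 0.997, 0.003, -0.035]
ft_force: [0.8, 0.1, -2.5]
grip_width: 0.0308
```

Call:
{"op": "drive_tool", "data": {"plan": [[[0, 0, -0.04, 0, 0, 0], [0, 0, 0, 0, 0, 0]]]}}

```text
time: 20.02
position: [0.5776, -0.3293, 0.3541]
tool_rot: [0.075, 0.997, 0.003, -0.035]
ft_force: [-0.5, 0.4, -2.3]
grip_width: 0.0312
```

Estimated underside is at 71.5 mm with no contact force yet; look before going further.

Run:
```python
from h import *
wsnap('w13')
t=cv2.imread('pics/w13.png'); 
cv2.imwrite('pics/w13x.png',cv2.resize(t[175:235,245:315],None,fx=10,fy=10,interpolation=cv2.INTER_CUBIC))
```

```text
20.025 [ 0.5776 -0.3293  0.3541] [ 0.0748  0.9966  0.0027 -0.0349] [-0.49  0.41 -2.32] [-0.679  0.647  1.351 -0.038  1.204 -2.086] 0.0312
```

View pics/w13x.png

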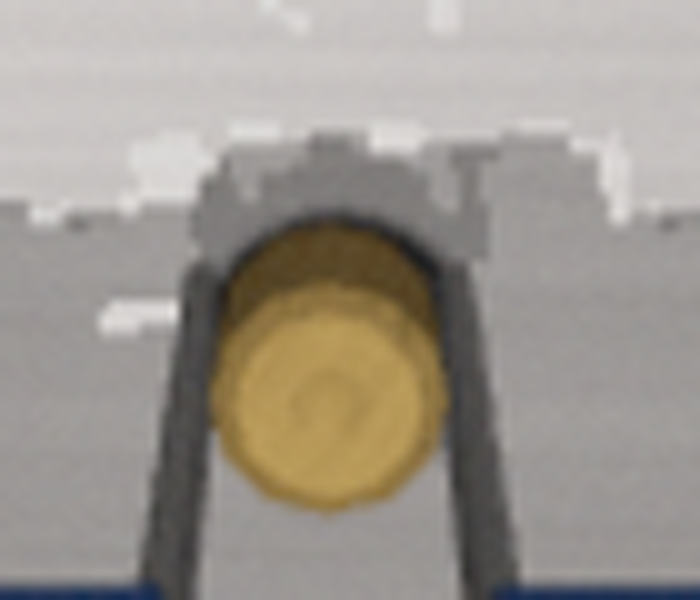

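Call:
{"op": "drive_tool", "data": {"plan": [[[0, 0, -0.04, 0, 0, 0], [0, 0, 0, 0, 0, 0]]]}}

```text
time: 20.32
position: [0.5776, -0.3294, 0.3532]
tool_rot: [0.075, 0.997, 0.003, -0.035]
ft_force: [-0.2, 0.1, -1.7]
grip_width: 0.0308
```

Call:
{"op": "drive_tool", "data": {"plan": [[[0, 0, -0.04, 0, 0, 0], [0, 0, 0, 0, 0, 0]]]}}

```text
time: 20.58
position: [0.5777, -0.3294, 0.3524]
tool_rot: [0.075, 0.997, 0.003, -0.035]
ft_force: [-0.7, 0.5, -0.8]
grip_width: 0.0307
```

Call:
{"op": "drive_tool", "data": {"plan": [[[0, 0, -0.04, 0, 0, 0], [0, 0, 0, 0, 0, 0]]]}}

```text
time: 20.82
position: [0.5776, -0.3294, 0.3515]
tool_rot: [0.075, 0.997, 0.003, -0.035]
ft_force: [-0.6, -0.3, 0.4]
grip_width: 0.0307
```

Run:
```python
from h import *
wsnap('w14')
t=cv2.imread('pics/w14.png'); 
cv2.imwrite('pics/w14x.png',cv2.resize(t[175:235,245:315],None,fx=10,fy=10,interpolation=cv2.INTER_CUBIC))
```

```text
20.825 [ 0.5776 -0.3294  0.3515] [ 0.0748  0.9966  0.0025 -0.0347] [-0.6  -0.26  0.41] [-0.679  0.65   1.353 -0.038  1.199 -2.085] 0.0307
```

View pics/w14x.png

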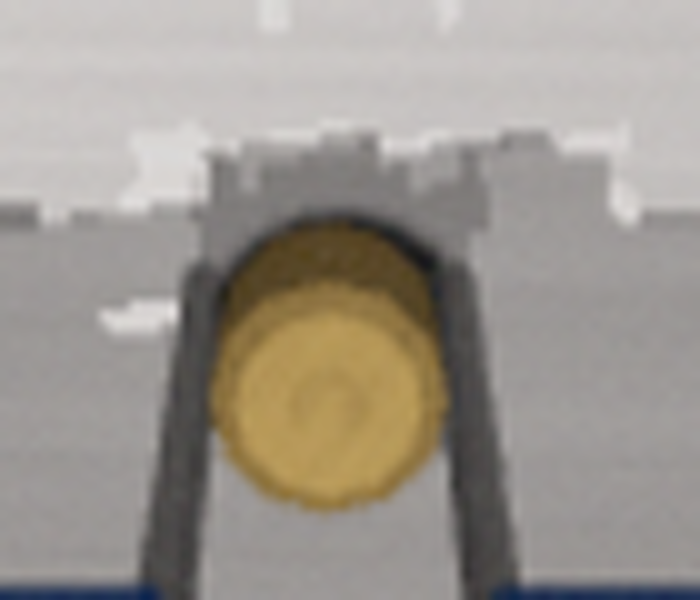

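Call:
{"op": "drive_tool", "data": {"plan": [[[0, 0, 0.03, 0, 0, 0], [0, 0, 0, 0, 0, 0]]]}}

```text
time: 21.12
position: [0.5776, -0.3294, 0.3521]
tool_rot: [0.075, 0.997, 0.003, -0.035]
ft_force: [0.6, -0.6, 1.4]
grip_width: 0.0312
```

Call:
{"op": "drive_tool", "data": {"plan": [[[0, 0, 0, 0, 0, 0], [0, 0, 0, 0, 0, 0], [0, 0, 0, 0, 0, 0], [0, 0, 0, 0, 0, 0]]], "grip": 0.56, "force": 14}}

```text
time: 21.62
position: [0.5776, -0.3293, 0.3518]
tool_rot: [0.075, 0.997, 0.003, -0.035]
ft_force: [0.2, 0.2, -1.6]
grip_width: 0.0382
```

Run:
```python
from h import *
wsnap('w15')
t=cv2.imread('pics/w15.png'); 
cv2.imwrite('pics/w15x.png',cv2.resize(t[175:235,245:315],None,fx=10,fy=10,interpolation=cv2.INTER_CUBIC))
```

```text
21.625 [ 0.5776 -0.3293  0.3518] [ 0.0748  0.9966  0.0027 -0.035 ] [ 0.16  0.19 -1.57] [-0.679  0.65   1.353 -0.038  1.2   -2.085] 0.0382
```

View pics/w15x.png

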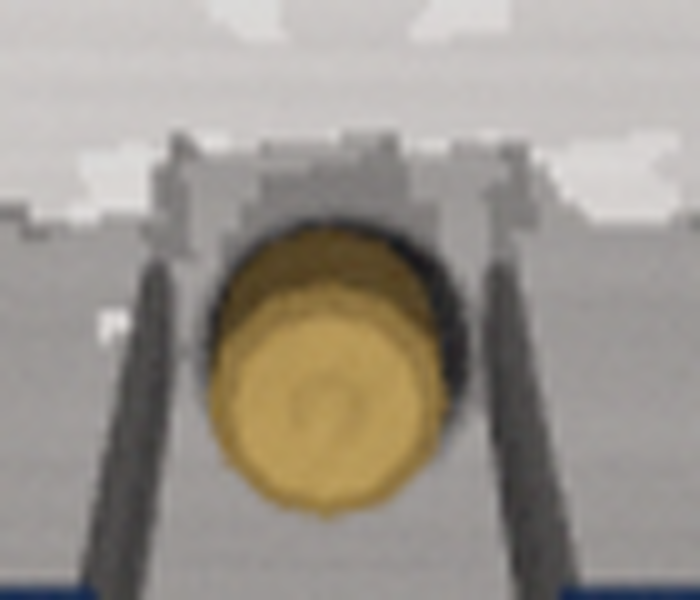

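Call:
{"op": "drive_tool", "data": {"plan": [[[0, 0, 0.15, 0, 0, 0], [0, 0, 0.35, 0, 0, 0], [0, 0, 0.45, 0, 0, 0], [0, 0, 0.45, 0, 0, 0], [0.5, -0.06, 0.4, -0.03, -0.16, 0], [0.6, -0.08, 0.1, -0.03, -0.2, 0], [0.6, -0.08, 0, -0.02, -0.2, 0], [0.6, -0.08, 0, -0.02, -0.1, 0]]]}}

```text
time: 22.68
position: [0.6363, -0.3368, 0.3988]
tool_rot: [0.075, 0.997, 0.0, 0.0]
ft_force: [0.2, 0.3, -1.1]
grip_width: 0.0383
```

Call:
{"op": "drive_tool", "data": {"plan": [[[0, 0, 0, 0, 0, 0], [0, 0, 0, 0, 0, 0]]]}}

```text
time: 22.92
position: [0.635, -0.3366, 0.3986]
tool_rot: [0.075, 0.997, 0.0, -0.001]
ft_force: [0.4, 0.1, -2.0]
grip_width: 0.0385
```

Run:
```python
from h import *
wsnap('w16')
t=cv2.imread('pics/w16.png'); 
cv2.imwrite('pics/w16x.png',cv2.resize(t[60:160,220:340],None,fx=6,fy=6,interpolation=cv2.INTER_CUBIC))
snap('scene','s16.png')
t=cv2.imread('pics/s16.png'); cv2.imwrite('pics/s16z.png',cv2.resize(t[260:390,80:220],None,fx=4,fy=4))
```

```text
22.925 [ 0.635  -0.3366  0.3986] [ 7.470e-02  9.972e-01  4.000e-04 -8.000e-04] [ 0.38  0.11 -2.01] [-0.642  0.666  1.175 -0.     1.302 -2.064] 0.0385
```

View pics/w16x.png

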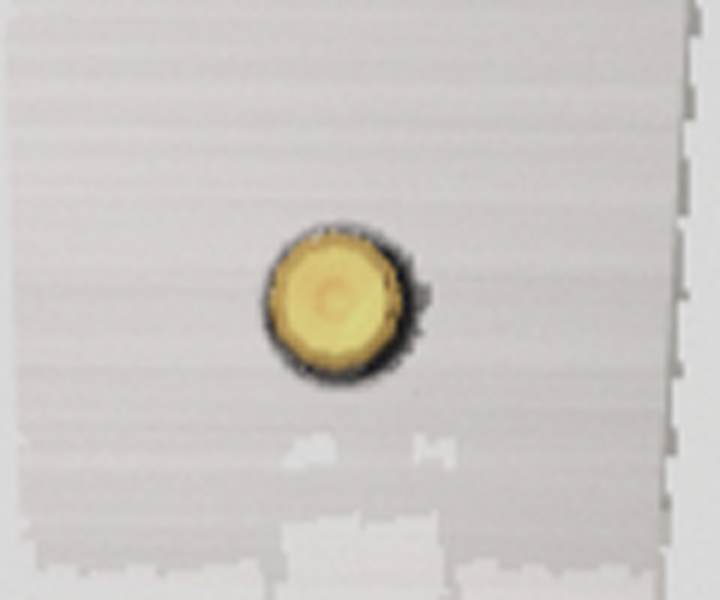

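View pics/s16z.png

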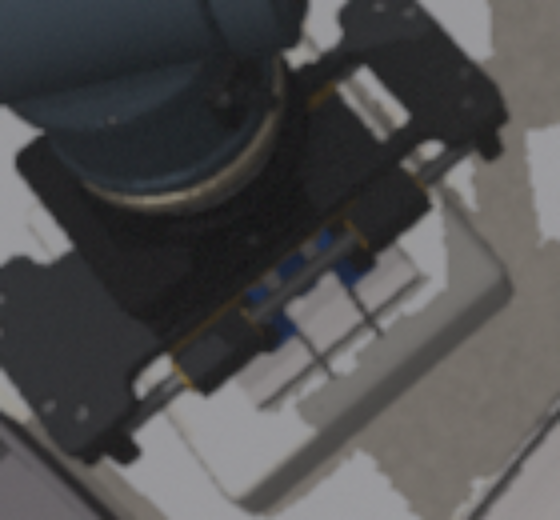

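View pics/w16.png

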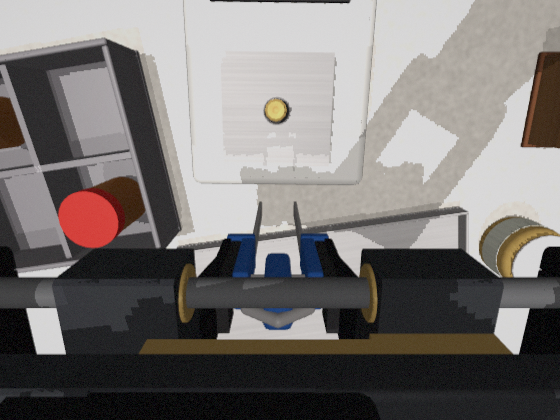

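Call:
{"op": "drive_tool", "data": {"plan": [[[-0.215, 0.6, 0.05, 0, 0, 0.097], [-0.215, 0.9, 0.05, 0, 0, 0.097], [-0.215, 0.93, 0.05, 0, 0, 0.097], [-0.215, 0.93, 0, 0, 0, 0.097], [-0.215, 0.93, 0, 0, 0, 0.097], [-0.215, 0.93, 0, 0, 0, 0.097], [-0.215, 0.93, 0, 0, 0, 0.097], [-0.215, 0.93, 0, 0, 0, 0.097]]], "grip": 0.586, "force": 14}}

```text
time: 24.02
position: [0.5917, -0.1583, 0.4033]
tool_rot: [0.034, 0.999, -0.0, 0.0]
ft_force: [0.7, 0.0, -1.0]
grip_width: 0.0361
```

Call:
{"op": "drive_tool", "data": {"plan": [[[-0.215, 0.95, 0, 0, 0, 0.097], [-0.215, 0.95, 0, 0, 0, 0.097], [-0.215, 0.95, 0, 0, 0, 0.097], [-0.215, 0.95, 0, 0, 0, 0.097], [-0.215, 0.95, 0, 0, 0, 0.097], [-0.215, 0.95, 0, 0, 0, 0.097], [-0.215, 0.95, 0, 0, 0, 0.097], [-0.215, 0.95, 0, 0, 0, 0.097]]]}}

```text
time: 25.02
position: [0.5486, 0.0317, 0.4033]
tool_rot: [-0.007, 1.0, -0.0, 0.0]
ft_force: [0.4, -0.0, -0.7]
grip_width: 0.0359
```

Call:
{"op": "drive_tool", "data": {"plan": [[[-0.215, 0.95, 0, 0, 0, 0.097], [-0.215, 0.95, 0, 0, 0, 0.097], [-0.215, 0.95, 0, 0, 0, 0.097], [-0.215, 0.95, 0, 0, 0, 0.097], [-0.215, 0.95, 0, 0, 0, 0.097], [-0.215, 0.95, 0, 0, 0, 0.097], [-0.215, 0.95, 0, 0, 0, 0.097], [-0.215, 0.9, 0, 0, 0, 0.097]]]}}

```text
time: 26.02
position: [0.5054, 0.2203, 0.4033]
tool_rot: [-0.047, 0.999, 0.0, 0.0]
ft_force: [0.1, -0.6, -0.4]
grip_width: 0.0362
```

Call:
{"op": "drive_tool", "data": {"plan": [[[0, 0.1, 0, 0, 0, 0], [0, 0, 0, 0, 0, 0], [0, 0, 0, 0, 0, 0]]]}}

```text
time: 26.4
position: [0.5063, 0.2208, 0.4033]
tool_rot: [-0.047, 0.999, -0.0, 0.0]
ft_force: [-0.1, -0.7, -0.5]
grip_width: 0.0359
```

Run:
```python
from h import *
wsnap('w17')
t=cv2.imread('pics/w17.png'); 
cv2.imwrite('pics/w17x.png',cv2.resize(t[130:250,220:340],None,fx=5,fy=5,interpolation=cv2.INTER_CUBIC))
```

```text
26.4 [0.5063 0.2208 0.4033] [-4.660e-02  9.989e-01 -2.000e-04  1.000e-04] [-0.06 -0.7  -0.49] [ 0.209  0.432  1.618 -0.     1.092 -1.455] 0.0359
```

View pics/w17x.png

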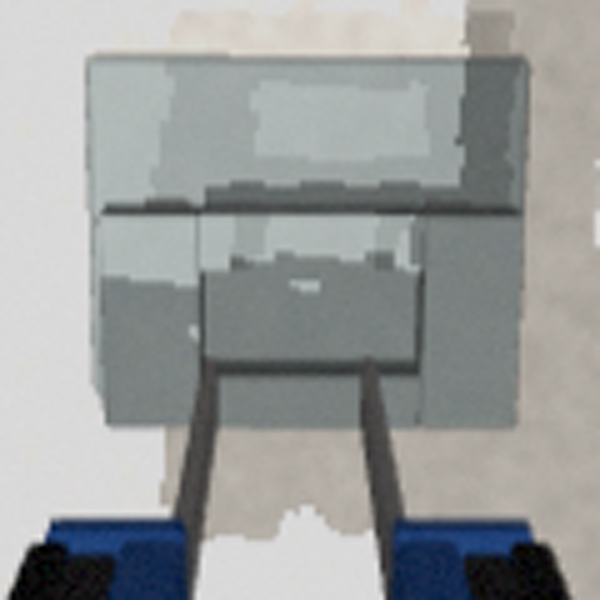

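Run:
```python
from h import *
from scipy.spatial.transform import Rotation as R
t,o=ld('w17'); M=R.from_quat(o['tool_rot']).as_matrix()
A=lambda u,v,z: onz('wrist',220+u/5,130+v/5,z,o)
P=np.array([A(*p,.09) for p in [(100,213),(522,214),(517,427),(106,425)]]); print(P.round(4),P.mean(0))
for a,b in((0,1),(3,0),(2,1)):
    d=P[b]-P[a]; print(np.degrees(np.arctan2(d[1],d[0])),np.linalg.norm(d))
for z in (o['position'][2]-.2737,):
    tc=(A(210,359,z)+A(369,359,z))/2-.006*M[:,0]; print('tongs',tc,M.T@(tc-o['position']))
print('move units',(P.mean(0)-tc)[:2]/.025)
print(np.degrees(np.arctan2(M[1,1],M[0,1])), robot.get_obs()['position'])
```

```text
[[0.4891 0.1855 0.09  ]
 [0.4821 0.2607 0.09  ]
 [0.5219 0.2651 0.09  ]
 [0.5287 0.1892 0.09  ]] [0.50543552 0.22512419 0.09      ]
95.28916534033348 0.07545838467709713
-174.74640943639466 0.03978455468550894
-173.68557460200967 0.03999085360458876
tongs [0.50789899 0.22133285 0.12955347] [-0.00162441  0.00043732  0.27369946]
move units [-0.09853858  0.1516536 ]
95.33759075240941 [0.50631568 0.22078212 0.40324015]
```

Call:
{"op": "drive_tool", "data": {"plan": [[[-0.1, 0.15, -0.3, 0, 0, 0], [0, 0, -0.6, 0, 0, 0], [0, 0, -0.5, 0, 0, 0], [0, 0, -0.3, 0, 0, 0], [0, 0, -0.3, 0, 0, 0], [0, 0, 0, 0, 0, 0]]]}}

```text
time: 27.2
position: [0.5035, 0.2251, 0.3526]
tool_rot: [-0.047, 0.999, -0.0, -0.001]
ft_force: [-0.0, -0.0, -1.7]
grip_width: 0.036
```

Run:
```python
from h import *
wsnap('w18')
t=cv2.imread('pics/w18.png'); 
cv2.imwrite('pics/w18x.png',cv2.resize(t[130:250,220:340],None,fx=5,fy=5,interpolation=cv2.INTER_CUBIC))
```

```text
27.2 [0.5035 0.2251 0.3526] [-4.700e-02  9.989e-01 -1.000e-04 -7.000e-04] [-0.04 -0.04 -1.72] [ 0.218  0.498  1.671 -0.     0.974 -1.447] 0.036
```

View pics/w18x.png

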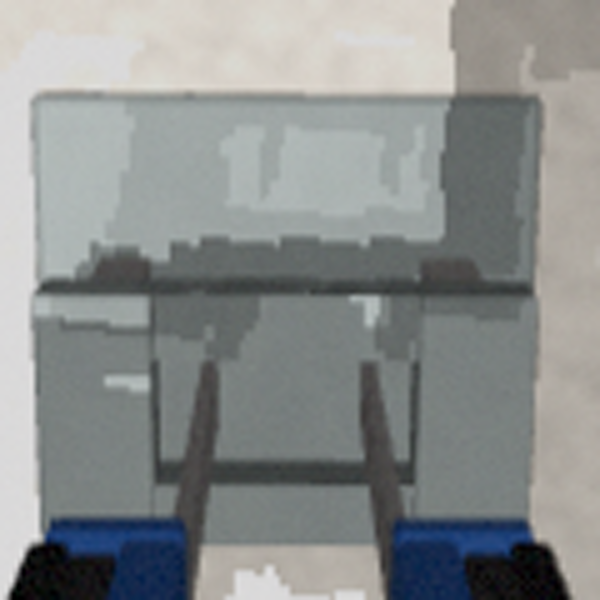

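Call:
{"op": "drive_tool", "data": {"plan": [[[0, 0, -0.3, 0, 0, 0], [0, 0, -0.5, 0, 0, 0], [0, 0, -0.5, 0, 0, 0], [0, 0, -0.5, 0, 0, 0], [0, 0, -0.5, 0, 0, 0], [0, 0, -0.3, 0, 0, 0], [0, 0, -0.12, 0, 0, 0], [0, 0, 0, 0, 0, 0]]]}}

```text
time: 28.25
position: [0.5037, 0.2252, 0.2852]
tool_rot: [-0.047, 0.999, -0.0, -0.0]
ft_force: [0.0, -0.1, -0.8]
grip_width: 0.0362
```

Call:
{"op": "drive_tool", "data": {"plan": [[[0, 0, -0.06, 0, 0, 0], [0, 0, 0, 0, 0, 0]]]}}

```text
time: 28.5
position: [0.5037, 0.2252, 0.284]
tool_rot: [-0.047, 0.999, 0.0, 0.0]
ft_force: [-0.2, 0.2, -1.8]
grip_width: 0.0362
```

Call:
{"op": "drive_tool", "data": {"plan": [[[0, 0, -0.08, 0, 0, 0], [0, 0, 0, 0, 0, 0]]]}}

```text
time: 28.75
position: [0.5035, 0.2251, 0.2817]
tool_rot: [-0.047, 0.999, -0.0, -0.0]
ft_force: [-0.9, 0.5, -2.1]
grip_width: 0.0361
```

Call:
{"op": "drive_tool", "data": {"plan": [[[0, 0, -0.05, 0, 0, 0], [0, 0, 0, 0, 0, 0]]]}}

```text
time: 29.0
position: [0.5037, 0.2252, 0.2807]
tool_rot: [-0.047, 0.999, 0.0, 0.0]
ft_force: [0.1, -0.1, 0.4]
grip_width: 0.0364
```

Call:
{"op": "drive_tool", "data": {"plan": [[[0, 0, 0, 0, 0, 0], [0, 0, 0, 0, 0, 0], [0, 0, 0, 0, 0, 0], [0, 0, 0, 0, 0, 0], [0, 0, 0, 0, 0, 0], [0, 0, 0, 0, 0, 0]]], "grip": 0.1}}

```text
time: 29.75
position: [0.5036, 0.2252, 0.2805]
tool_rot: [-0.047, 0.999, -0.0, -0.0]
ft_force: [0.0, 0.0, -1.2]
grip_width: 0.0775
```

Call:
{"op": "drive_tool", "data": {"plan": [[[0, 0, 0.2, 0, 0, 0], [0, 0, 0.5, 0, 0, 0], [0, 0, 0.8, 0, 0, 0], [0, 0, 0.9, 0, 0, 0], [0, 0, 0.9, 0, 0, 0], [0, 0, 0.9, 0, 0, 0], [0, 0, 0.9, 0, 0, 0], [0, 0, 0.5, 0, 0, 0]]]}}

```text
time: 30.75
position: [0.5036, 0.2252, 0.4226]
tool_rot: [-0.047, 0.999, 0.0, 0.002]
ft_force: [0.1, -0.3, 0.4]
grip_width: 0.0782
```

Call:
{"op": "drive_tool", "data": {"plan": [[[0, 0, 0, 0, 0, 0], [0, 0, 0, 0, 0, 0]]]}}

```text
time: 31.0
position: [0.5033, 0.2251, 0.4199]
tool_rot: [-0.047, 0.999, -0.0, -0.001]
ft_force: [0.7, 0.8, -0.1]
grip_width: 0.0783
```

Run:
```python
from h import *
wsnap('w20')
t=cv2.imread('pics/w20.png'); 
a=cv2.resize(t[130:230,225:335],None,fx=4,fy=4,interpolation=cv2.INTER_CUBIC)
snap('scene','s20.png'); snap('top','t20.png')
s=cv2.imread('pics/s20.png'); b=cv2.resize(s[110:200,250:330],None,fx=4.4,fy=4.44)[:400]
cv2.imwrite('pics/c20.png',np.hstack([a,b]))
c=cv2.resize(s[200:390,80:290],None,fx=3.5,fy=3.15); cv2.imwrite('pics/s20z.png',c)
```

```text
31.0 [0.5033 0.2251 0.4199] [-4.690e-02  9.989e-01 -1.000e-04 -7.000e-04] [ 0.65  0.85 -0.15] [ 0.218  0.41   1.601 -0.     1.132 -1.447] 0.0783
```

View pics/c20.png

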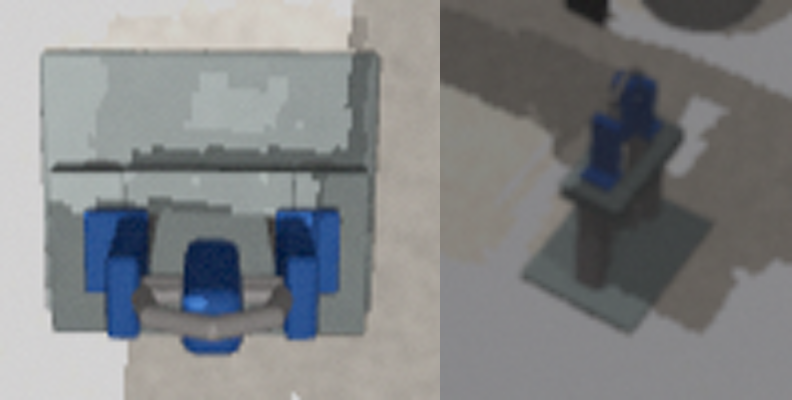

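View pics/s20z.png

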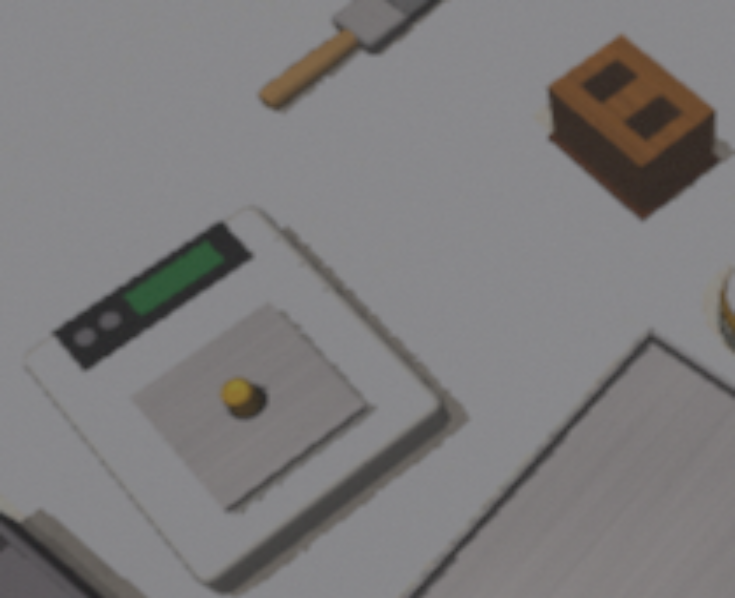

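View pics/t20.png

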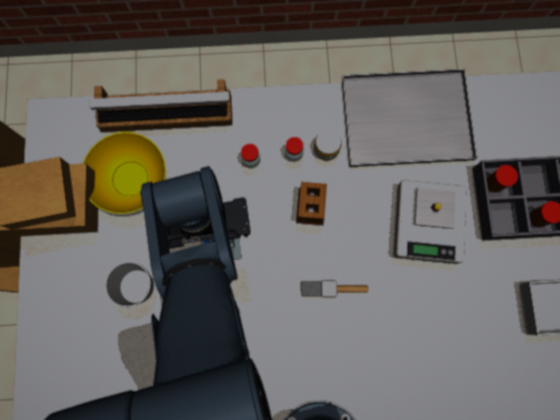

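Run:
```python
from h import *
t,o=ld('w16')
c1,d1=ray('wrist',276,109.7,o); c2,d2=ray('scene',80+237/3.5,200+392/3.15)
A=np.stack([d1,-d2],1); s=np.linalg.lstsq(A,c2-c1,rcond=None)[0]; print(c1+s[0]*d1,c2+s[1]*d2)
t,o=ld('w20'); A=lambda u,v,z: onz('wrist',225+u/4,130+v/4,z,o)
P=np.array([A(*p,.095) for p in [(85,210),(338,210),(338,292),(86,291)]]); print('ledges',P.mean(0))
```

```text
[ 0.560589   -0.32644513  0.09236756] [ 0.56051577 -0.3268167   0.0923689 ]
ledges [0.50367031 0.22559083 0.095     ]
```

```bash
python3 -c "
from rig import robot
print(robot.hand_in()); print(robot.get_obs()['time'])"
```

```text
the job is handed in; nothing more can be done
None
the job is handed in; nothing more can be done
```

I drew the brass weight out of its pocket with the tongs, seated it in the pan's recess and hung the tongs back in the stand. I handed the job in at about 31 s of the 72 s allowed. The hand-in gives no verdict.

**Drawing out:** The tongs went into the pocket without touching the block, gripped at 18–20 N (about 10–12 N on the weight by estimate). The weight leaned about 4–5° in the grip as it came out, so I tilted the tool 4° to bring it upright.

**Seating:** The weight met the recess floor with its underside at about 71 mm, the height expected there, and I pressed with only 2–3 N before letting go. The overhead wrist picture then showed it upright with the dark ring of the recess all round it.

**Tongs:** They met the stand at the same height they were picked up from. They hang with both ledges on the frame, about 2 mm from the stand's middle, and the gripper is clear above them.

**Last checks:** Nothing else looked moved in the top and scene views. The wrist view after the lift showed the steel weight still in its pocket.

**One disagreement:** A rough two-view height of the weight's top came out at 92 mm, against 97 mm expected when seated and 101 mm if it stood on the pan face. I put that down to the low resolution of the scene camera. I did not do a sideways nudge test to confirm the recess.

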